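Load the masking-tape hook and latch its keeper

ROBOT

A 6-joint arm with a two-finger parallel gripper is mounted at the origin on a cart in front of the work surface, level with it; the furniture and walls round the work are solid. World frame = base frame: x ahead of the robot, y to its left, z up, the work surface at z = 0. Lengths are in mm, angles in rad, forces in N, time in s.
With the tool pointing down it reaches from about 350 to 775 mm from the base axis. Payload 7.3 kg.
Tool frame: the origin (TCP) lies midway between the tips of the shut fingers; the grasp point (between the pads) lies bot.tcp_to_grasp behind it (bot.tcp_to_grasp is the distance from the TCP to the grasp point, in mm); z points along the fingers, y is the direction in which the jaws open and shut (so a half turn about z gives the same grasp; the last joint's range is limited). The gripper opens to 92 mm and grips with 3 to 60 N. Pads are 19 mm wide; open, the fingers measure 130 mm over their backs; the gripper's body (75 mm by 190 mm) begins 47 mm behind the grasp point.
Start: joints at [-1.489, 0.342, 1.524, -0, 1.275, -0.146], TCP at [118.585, -511.451, 226.741] pointing down, gripper open.
Joint ranges: [-2.53, 2.53], [-0.77, 2.02], [0.04, 2.7], [-1, 4.14], [0.28, 2.66], [-3.11, 3.11]. Speed limits (rad/s): [2.57, 2.57, 3.14, 3.14, 3.14, 3.14].

INTERFACE

Orientations are given as [roll, pitch, yaw] about the fixed x, y, z axes, in that order (R = Rz(yaw) Ry(pitch) Rx(roll)).
In Python, from plant import bot gives the robot as it stands.
- The arm moves only by the shell command python3 -m inch 'ROWS'. ROWS is JSON, one flat list of numbers, 7 for each row, row after row: the shift along the world's x, y, z in cm, then the turn, a rotation vector about the world's x, y, z in degrees, then the gripper command: -1 is shut, 1 is fully open, values between are in proportion. In form: [tx, ty, tz, ax, ay, az, fingers, tx, ty, tz, ax, ay, az, fingers, ...]. A call has exactly 5 rows; each row is the pose to reach, as a shift and turn from the pose measured when the call began; what a row does not reach only later rows make up. A row lasts 1/10 s, in which the tool goes at most 50 mm and 8.59 degrees, less where a joint would pass 70% of its speed; a pose out of reach is approached as far as the arm can. A call with a gripper value outside its range is refused whole. The fingers move at their own pace and stop on an object; the grip force is fixed at half the most. Time passes only in rows, so rows that repeat a pose let the fingers close, or fill a call up. It gives the time, the measured TCP pose, the force and the opening at its end, in the units of the state.
- bot.get_obs(): the state, without advancing time (a new reading comes with each control period).
- bot.capture(name): name is "scene" or "top"; returns the picture (480x640x3 uint8, red, green, blue); there is no depth.
- bot.calibration(name): a dict with "fx", "fy", "cx", "cy" (pixels), "cam_to_world" (4x4, takes a point from camera to world coordinates). Camera axes: x right, y down, z forward; pixel columns grow to the right and rows downward; lengths in mm; the calibration is good to about 2 mm. A picture is of the moment at which its call begins. calibration takes no time and is no camera call.
- bot.close_job(): hands the job in, once; it reports no verdict.
The state is a dict: "time": time; "joint_positions": joint angles; "dq": joint speeds; "tau": joint torques, N m; "tool_pos": TCP position; "tcp_rot": TCP orientation; "contact_force": force on the tool from outside, world axes, zero at the start; "moment": the same for the moment, N m; "grip_width": finger opening in mm.
Only numpy, scipy, OpenCV 4.12 (cv2) and the standard library are available. Lean on these libraries where they do the work, as an engineer would, in place of code of your own. Each camera call takes 0.05 s, during which the arm holds its last target.

TASK

Get the tape hook ready for the next helmet. Swing its red keeper well off the hook's tip; hang the rolls lying on the bench over the tip so that each slides down against the one before: first the wide green roll, right against the round back plate, then every yellow roll in any order, and last, in front, the black roll. Then swing the keeper fully back over the tip so that no roll can come off; do not knock over the paint pot.

Things in the scene. Friction and masses are not known exactly. Their poses are not given: they have to be found in the camera images.
- tape_stand: Tape stand bolted down: dark foot plate 170x120x8 mm, blue column, carrying the sloping hook. It stands on the black mat (3 mm thick). Origin: under the hook, on the foot plate's underside; x: away from the robot side; the plate reaches from x -60 to +110 mm.
- hook: U-shaped steel hook. Origin: on the axis of its free arm, on the front face of the round back plate (100 mm across), 78 mm above the stand's origin. z: up the free arm to its tip, leaning 0.6 rad from upright to the robot; x: away from the robot and up. Free arm 20 mm thick, tip at z = 126 mm, tapered over the last 10; other arm 17 mm, at x = 85 mm. Rolls slide down it.
- keeper (a joint): Red flat bar that swings over the hook's tip, rad. It turns about the line parallel to the hook's z through x = 85, y = 0 mm. 0: shut, pointing to hook -x, right across the tip (stop). It opens towards hook +y; 1.57 points to hook +y; stop at 1.9. Bar 16 mm wide, 6 mm thick, from z = 130 to 136 mm. It stays where it is left (0.05 N m of friction).
- keeper_knob (a point): Middle of the upright black knob at the end of the keeper, 18 mm across, 29 mm high, standing on the bar along the hook's z; 106 mm from the keeper's pivot line, at hook z = 151 mm. To be pinched or pushed.
- green_roll: Roll of green tape lying flat on the bench: a ring 64 mm across outside, 25 mm wide (its height when flat), clear hole 42 mm. Origin: centre of its lower face; z: the ring's axis, up. About 110 g. Can be grasped across its outside. Present in every run.
- black_roll: Roll of black tape lying flat on the bench: a ring 64 mm across outside, 19 mm wide (its height when flat), clear hole 32 mm. Origin: centre of its lower face; z: the ring's axis, up. About 120 g. Can be grasped across its outside. Present in every run.
- yellow_roll_a: Roll of yellow tape lying flat on the bench: a ring 66 mm across outside, 18 mm wide (its height when flat), clear hole 49 mm. Origin: centre of its lower face; z: the ring's axis, up. About 60 g. Can be grasped across its outside. May be absent (two to four yellow rolls are there).
- yellow_roll_b: Roll of yellow tape lying flat on the bench: a ring 62 mm across outside, 19 mm wide (its height when flat), clear hole 42 mm. Origin: centre of its lower face; z: the ring's axis, up. About 80 g. Can be grasped across its outside. May be absent (two to four yellow rolls are there).
- yellow_roll_c: Roll of yellow tape lying flat on the bench: a ring 62 mm across outside, 19 mm wide (its height when flat), clear hole 42 mm. Origin: centre of its lower face; z: the ring's axis, up. About 80 g. Can be grasped across its outside. May be absent (two to four yellow rolls are there).
- yellow_roll_d: Roll of yellow tape lying flat on the bench: a ring 66 mm across outside, 18 mm wide (its height when flat), clear hole 49 mm. Origin: centre of its lower face; z: the ring's axis, up. About 60 g. Can be grasped across its outside. May be absent (two to four yellow rolls are there).
- paint_pot: Closed white paint pot with a blue lid, 71 mm across, 76 mm tall, standing upright behind the work. Origin: centre of its underside, z up. Must stay standing.
Things that resemble listed ones, but are neither listed nor needed, are in the scene too. Leave any purple look-alike of the yellow_roll_d alone.

How it is judged:
By the outcome, as a careful person would: the job done as asked, in the order asked, and still so for the second after the job is handed in, with the robot touching nothing.
Of yellow_roll_a, yellow_roll_b, yellow_roll_c, yellow_roll_d only 2 to 4 are there at a start; the rules pass over those that are not, and their reading is None.
At some moment in a run one of green_roll, black_roll, yellow_roll_a, yellow_roll_b, yellow_roll_c, yellow_roll_d may be knocked a few centimetres aside while the robot is not near it.
Once in a run the grip may slacken for a moment while it holds something.
It also fails if it takes over 210 s, if anything falls off the work surface, if the arm or the gripper's body presses on something with over 40 N, if the wrist force passes 120 N, or if a joint passes its speed limit or range.

## Working session

There is one attempt and no reset: what is moved stays moved. The work goes in short steps, Python scripts to look and compute and a shell command to move; the robot and the scene stay as the last step left them, time stands still between calls to the robot, and variables do not carry over. Pictures are saved under pics/ and viewed, and the job is handed in when it is done.

```bash
ls; mkdir -p pics
python3 - <<'E'
from plant import bot
import cv2
print(bot.get_obs(), bot.tcp_to_grasp)
for n in ("scene","top"):
    im=bot.capture(n); cv2.imwrite(f"pics/{n}0.png",im[:,:,::-1]); print(n,bot.calibration(n))
E
```

```text
pics
{'time': 0.0, 'joint_positions': array([-1.48900731e+00,  3.42724328e-01,  1.52503012e+00, -1.79976560e-05,
        1.27537328e+00, -1.45996783e-01]), 'dq': array([ 2.04247674e-04,  5.68612122e-04,  1.90449432e-04,  3.67749340e-05,
        3.49178070e-04, -1.84895583e-03]), 'tau': array([-2.16379199e-04, -4.31241381e+01, -2.44218940e+01,  7.16595096e-02,
        5.59638196e-02, -1.44142487e-04]), 'tool_pos': array([ 118.5404337 , -511.02494531,  226.03954836]), 'tcp_rot': array([-3.14007140e+00, -2.06294334e-04,  2.27790900e-01]), 'contact_force': array([-0.90524463, -0.69629815,  0.32471981]), 'moment': array([-0.07405758,  0.04015151,  0.01427592]), 'grip_width': 91.82721969454279} 18.8
scene {'fx': 463.0787352009957, 'fy': 463.0787352009957, 'cx': 320.97822859699954, 'cy': 249.47961775963765, 'cam_to_world': array([[ 3.26063553e-01,  7.66529327e-01, -5.53276919e-01,
         1.14446381e+03],
       [ 9.45286790e-01, -2.71021388e-01,  1.81604770e-01,
        -2.44256628e+02],
       [-1.07444960e-02, -5.82220060e-01, -8.12960244e-01,
         9.91434972e+02],
       [ 0.00000000e+00,  0.00000000e+00,  0.00000000e+00,
         1.00000000e+00]])}
top {'fx': 533.9574617910658, 'fy': 533.9574617910658, 'cx': 311.9595856394433, 'cy': 230.52603483117423, 'cam_to_world': array([[ 3.20397897e-01, -9.09234006e-01,  2.65779438e-01,
         2.27559660e+02],
       [-9.47259361e-01, -3.05536509e-01,  9.66806286e-02,
        -1.90454503e+02],
       [-6.69999351e-03, -2.82738331e-01, -9.59173679e-01,
         1.35422462e+03],
       [ 0.00000000e+00,  0.00000000e+00,  0.00000000e+00,
         1.00000000e+00]])}
```

View pics/scene0.png

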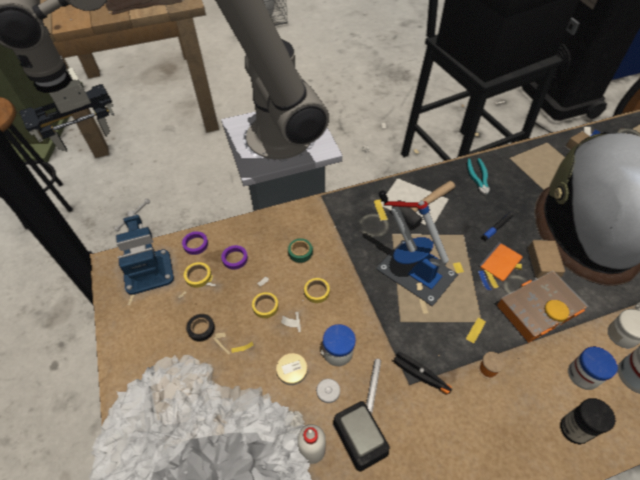

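View pics/top0.png

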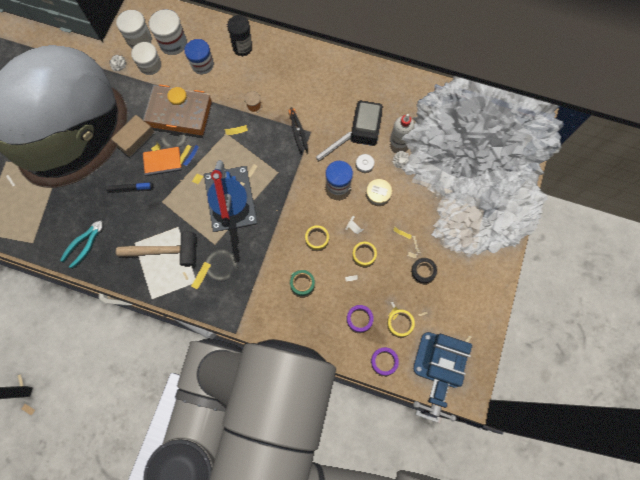

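The scene picture shows the stand at about (415,260), with the red keeper pointing left at (403,203). Green is at (300,250), the yellows at (197,273), (265,303) and (317,289), and black at (200,327). The two purple rings are decoys. Next I'll enlarge these areas and fit the rings.

```bash
cat > h.py <<'E'
import numpy as np, cv2
from plant import bot
from scipy.spatial.transform import Rotation as R
C={n:bot.calibration(n) for n in("scene","top")}
def proj(n,P):
    c=C[n];T=np.linalg.inv(c["cam_to_world"]);P=np.atleast_2d(P)
    q=P@T[:3,:3].T+T[:3,3];return np.c_[q[:,0]/q[:,2]*c["fx"]+c["cx"],q[:,1]/q[:,2]*c["fy"]+c["cy"]]
def ray(n,uv):
    c=C[n];T=c["cam_to_world"];d=T[:3,:3]@np.array([(uv[0]-c["cx"])/c["fx"],(uv[1]-c["cy"])/c["fy"],1]);return T[:3,3],d
def onz(n,uv,z):
    o,d=ray(n,uv);return o+d*(z-o[2])/d[2]
def tri(uv1,uv2):
    o,d=ray("scene",uv1);p,e=ray("top",uv2)
    s=np.linalg.lstsq(np.c_[d,-e],p-o,rcond=None)[0];a=o+d*s[0];b=p+e*s[1];return (a+b)/2,np.linalg.norm(a-b)
def crop(im,x0,y0,x1,y1,s,name):
    c=cv2.resize(im[y0:y1,x0:x1,::-1],None,fx=s,fy=s,interpolation=cv2.INTER_CUBIC);cv2.imwrite("pics/"+name,c)
def snap(n): return bot.capture(n)
E
python3 - <<'E'
from h import *
s=cv2.imread("pics/scene0.png")[:,:,::-1];t=cv2.imread("pics/top0.png")[:,:,::-1]
crop(s,360,170,480,310,4,"s1.png");crop(t,170,140,290,280,4,"t1.png")
for n,im in(("scene",s),("top",t)):
    hsv=cv2.cvtColor(np.ascontiguousarray(im),cv2.COLOR_RGB2HSV)
    for nm,lo,hi,h in(("yellow",(23,120,90),(35,255,255),18),("green",(65,80,30),(90,255,255),25),("black",(0,0,0),(180,255,45),19),("blue",(100,120,60),(125,255,255),76)):
        m=cv2.inRange(hsv,lo,hi)
        cs,_=cv2.findContours(m,cv2.RETR_EXTERNAL,cv2.CHAIN_APPROX_NONE)
        for c in cs:
            x,y,w,hh=cv2.boundingRect(c)
            if 18<w<40 and 15<hh<40:
                hu=cv2.convexHull(c).reshape(-1,2)
                # hull points -> plane z=h , fit circle
                P=np.array([onz(n,q,h)[:2] for q in hu])
                ce,r=cv2.minEnclosingCircle(P.astype(np.float32))
                print(n,nm,(x+w/2,y+hh/2),w,hh,np.round(ce),round(r,1))
E
```

```text
scene yellow (265.0, 305.5) 26 25 [ 590. -206.] 33.4
scene yellow (316.5, 290.0) 25 24 [592. -75.] 33.4
scene yellow (198.0, 275.0) 28 24 [ 450. -340.] 36.7
scene green (300.5, 253.5) 23 17 [473. -81.] 32.1
scene green (477.5, 172.5) 21 29 [376. 492.] 58.9
scene black (201.0, 331.5) 26 19 [ 604. -363.] 29.2
scene black (140.0, 267.5) 36 23 [ 386. -476.] 46.4
scene black (288.5, 102.5) 33 17 [-137.   74.] 58.9
scene black (627.0, 97.0) 26 36 [ 226. 1146.] 121.1
scene blue (599.5, 363.5) 37 33 [983. 404.] 35.8
scene blue (339.0, 340.5) 32 31 [758. -81.] 35.4
scene blue (148.0, 275.0) 34 36 [ 452. -449.] 53.0
top yellow (401.5, 322.5) 27 29 [ 444. -337.] 36.2
top yellow (201.5, 275.5) 19 27 [395. 177.] 35.4
top yellow (365.0, 253.5) 24 25 [ 583. -203.] 32.5
top yellow (317.0, 238.0) 24 24 [585. -73.] 32.3
top green (302.5, 283.0) 23 24 [458. -76.] 31.3
top black (240.0, 41.0) 22 30 [1078.  335.] 54.0
top blue (339.0, 174.0) 26 26 [749. -77.] 35.2
top blue (197.0, 51.0) 24 22 [973. 409.] 36.4
```

View pics/s1.png

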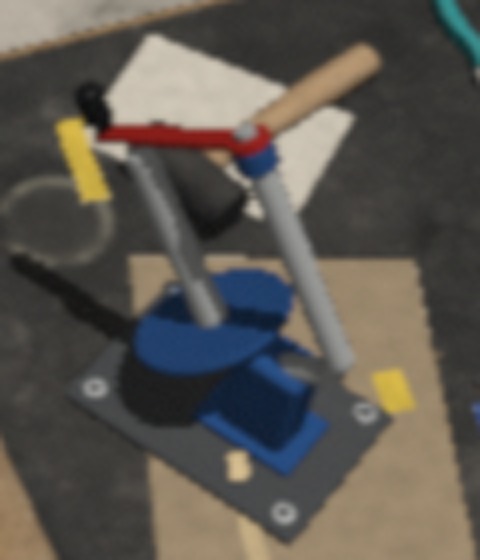

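View pics/t1.png

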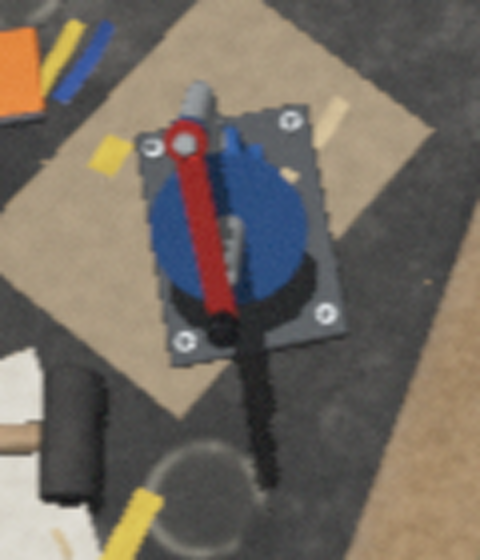

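```bash
cat >> h.py <<'E'
def hookT(x,y,yaw):
    c,s=np.cos(yaw),np.sin(yaw);Rs=np.array([[c,-s,0],[s,c,0],[0,0,1]])
    Rh=Rs@np.array([[np.cos(.6),0,-np.sin(.6)],[0,1,0],[np.sin(.6),0,np.cos(.6)]])
    return Rs,Rh,np.array([x,y,81.])
E
python3 - <<'E'
from h import *
from scipy.optimize import least_squares
s4=lambda x,y:(360+x/4,170+y/4); t4=lambda x,y:(170+x/4,140+y/4)
L=[("top",(110,60),t4(137,135)),("top",(110,-60),t4(308,105)),("top",(-60,-60),t4(345,330)),("top",(-60,60),t4(172,366)),
("scene",(-60,-60),s4(68,387)),("scene",(110,-60),s4(290,545)),("scene",(110,60),s4(392,418))]
K=[("top",t4(222,328)),("scene",s4(94,105))]
def f(p):
    Rs,Rh,o=hookT(*p[:3]);r=[]
    for n,q,uv in L: r+=list((proj(n,Rs@np.array([*q,8])+[p[0],p[1],3])[0]-uv))
    k=o+Rh@np.array([85-106*np.cos(p[3]),106*np.sin(p[3]),151])
    for n,uv in K: r+=list(proj(n,k)[0]-uv)
    return np.array(r)
r=least_squares(f,[600,150,0,0]);print(r.x);print(f(r.x).round(1))
for n in("scene","top"):
    q=[onz(n,uv,11)[:2] for m,_,uv in L if m==n];print(n,np.round(q))
for n in("scene","top"):
    im=cv2.imread(f"pics/{n}0.png")[:,:,::-1].copy()
    crop(im,160,220,460,400,3,"r_"+n+".png") if n=="top" else crop(im,160,220,360,370,4,"r_"+n+".png")
E
```

```text
[5.95852633e+02 1.69494556e+02 5.16097032e-01 7.81971816e-03]
[-0.5 -1.3  0.4 -1.7  1.2  0.6 -0.7 -0.1 -1.5 -0.3 -0.4 -0.9  0.9 -1.1
  0.2 -0.2  0.1 -0.3]
scene [[575.  91.]
 [724. 171.]
 [664. 272.]]
top [[659. 273.]
 [716. 171.]
 [574.  91.]
 [514. 190.]]
```

Run:
```python
from h import *
im=cv2.imread("pics/top0.png")[:,:,::-1]
crop(im,280,220,450,380,4,"r_top.png")
```

```text
(no output)
```

View pics/r_scene.png

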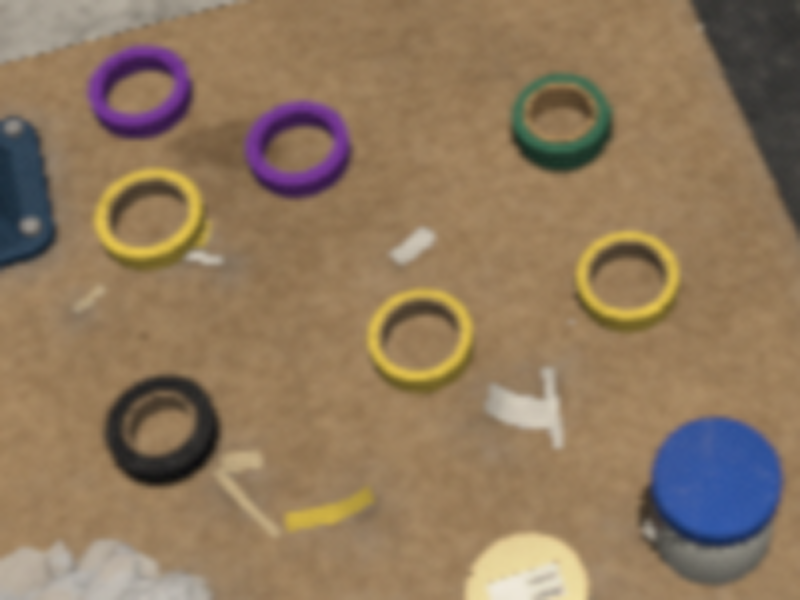

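View pics/r_top.png

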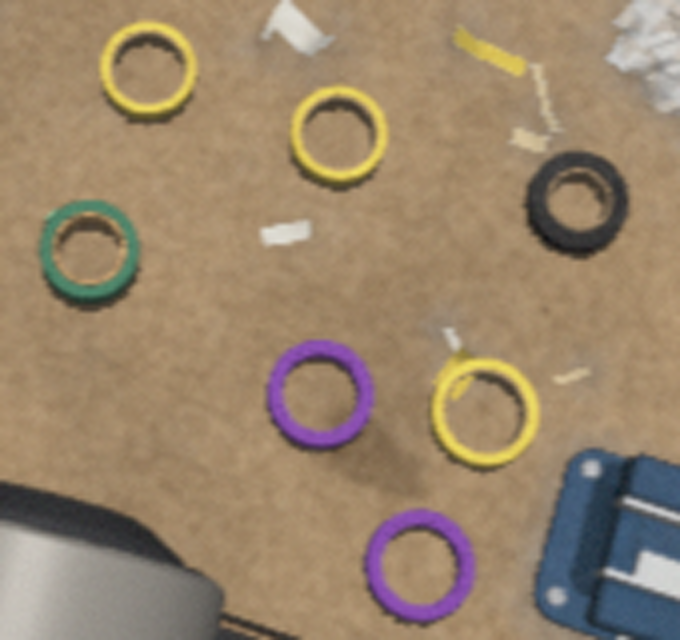

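```bash
cat >> h.py <<'E'
Rs,Rh,HO=hookT(595.85,169.5,.516)
def H(x,y,z): return HO+Rh@np.array([x,y,z])
def kn(a,z=151): return H(85-106*np.cos(a),106*np.sin(a),z)
RT=R.from_euler('xyz',[np.pi,-.6,.516])
def go(P,Rt=None):
    """shift cm and rotvec deg from current"""
    o=bot.get_obs();d=(np.array(P)-o["tool_pos"])/10
    v=np.zeros(3) if Rt is None else np.degrees((Rt*R.from_euler('xyz',o["tcp_rot"]).inv()).as_rotvec())
    return d.round(2),v.round(1)
def st():
    o=bot.get_obs();print(round(o["time"],2),o["tool_pos"].round(1),o["tcp_rot"].round(3),"F",o["contact_force"].round(1),"w",round(o["grip_width"],1),"q",o["joint_positions"].round(2))
E
python3 - <<'E'
from h import *
a=R.from_euler('xyz',[np.pi,-.6,.516])
print("check tool z",a.apply([0,0,1]),-Rh[:,2])
print("knob",kn(0),"tip",H(0,0,126))
print("pre",kn(0,220),go(kn(0,220),RT))
for nm,us,ut,h in [("G",(300.5,248.7),(302.4,282),25),("B",(200.5,325.5),(424.5,270),19),("Y1",(317,289),(317.2,237.2),19),("Y2",(265.2,303.7),(364.7,253.5),19),("Y3",(197.5,273.7),(401.5,323),18)]:
    print(nm,onz("scene",us,h).round(),onz("top",ut,h).round(),[np.round(x,1) for x in tri(us,ut)])
E
```

```text
check tool z [ 0.49112588  0.27859736 -0.82533561] [ 0.49112588  0.27859736 -0.82533561]
knob [506.6145806  118.88008128 193.76818591] tip [533.96813867 134.39673258 184.99228748]
pre [472.72689464  99.6568634  250.71634334] (array([35.42, 61.07,  2.46]), array([ 12.5, -32.2,  16. ]))
G [467. -77.  25.] [460. -77.  25.] [array([461.3, -76.1,  17.1]), np.float64(0.5)]
B [ 594. -361.   19.] [ 590. -361.   19.] [array([ 591.1, -361.9,   13.1]), np.float64(0.2)]
Y1 [591. -75.  19.] [585. -75.  19.] [array([586.9, -73.6,  11.2]), np.float64(0.5)]
Y2 [ 589. -204.   19.] [ 582. -204.   19.] [array([ 584.4, -204.2,   11.4]), np.float64(0.2)]
Y3 [ 449. -342.   18.] [ 442. -343.   18.] [array([ 443.4, -343.4,    9.6]), np.float64(0.7)]
```

```bash
python3 -m inch '[4,5,6,0,0,0,1, 10,14,10,0,0,0,1, 14,20,10,0,0,0,1, 18,26,10,0,0,0,0, 20,30,10,0,0,0,-0.2]'; python3 -c "
from h import *;st();print(go(kn(0,220)+[0,0,40],RT))"
```

```text
time: 0.6
tool_pos: [248.9, -321.2, 310.1]
tcp_rot: [-3.141, -0.001, 0.227]
contact_force: [1.8, 0.8, -0.3]
grip_width: 80.2
0.6 [ 248.9 -321.2  310.1] [-3.141e+00 -1.000e-03  2.270e-01] F [ 1.8  0.8 -0.3] w 80.2 q [-1.1   0.06  1.65  0.    1.43  0.24]
(array([22.38, 42.09, -1.93]), array([ 12.5, -32.1,  16. ]))
```

```bash
python3 -m inch '[5,8,1,0,0,0,-0.2, 10,17,2,0,0,0,-0.2, 14,25,2,4,-10,5,-0.2, 18,33,0,7,-18,9,-0.2, 21,40,-1,10,-26,13,-0.2]'; python3 -c "
from h import *;st();print(go(kn(0,200),RT))"
```

```text
time: 1.1
tool_pos: [369.2, -102.6, 316.7]
tcp_rot: [-3.123, -0.413, 0.42]
contact_force: [0.0, 0.2, -0.6]
grip_width: 40.6
1.1 [ 369.2 -102.6  316.7] [-3.123 -0.413  0.42 ] F [ 0.   0.2 -0.6] w 40.6 q [-0.82 -0.15  1.9   0.41  1.29  0.23]
(array([11.33, 20.78, -8.24]), array([  4., -10.,   5.]))
```

```bash
python3 -m inch '[3,6,0,2,-5,2,0.1, 6,12,-1,4,-10,5,0.1, 9,18,-3,4,-10,5,0.1, 11.3,20.8,-6,4,-10,5,0.1, 11.3,20.8,-8.2,4,-10,5,0.1]'
python3 - <<'E'
from h import *
st();print(go(kn(0,190),RT),go(kn(0,140),RT))
s=snap("scene");t=snap("top");crop(s,330,130,480,260,5,"s2.png");crop(t,150,130,310,270,5,"t2.png")
E
```

```text
time: 1.6
tool_pos: [478.9, 99.3, 245.0]
tcp_rot: [3.136, -0.605, 0.52]
contact_force: [0.7, -0.5, 0.3]
grip_width: 50.7
1.6 [478.9  99.3 245. ] [ 3.136 -0.605  0.52 ] F [ 0.7 -0.5  0.3] w 50.7 q [-0.21  0.    2.07  0.63  0.69  0.43]
(array([ 0.86,  0.87, -1.9 ]), array([ 0.1,  0.3, -0. ])) (array([ 3.31,  2.27, -6.03]), array([ 0.1,  0.3, -0. ]))
```

View pics/s2.png

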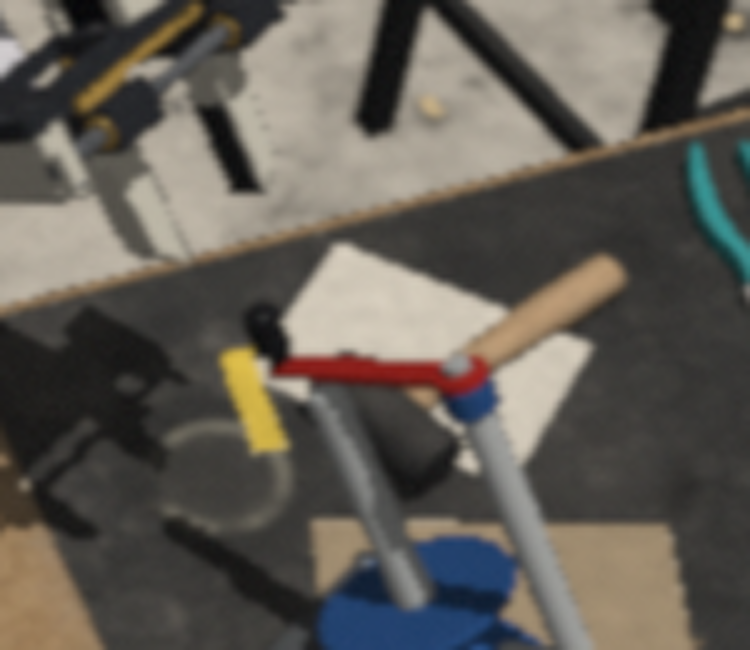

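View pics/t2.png

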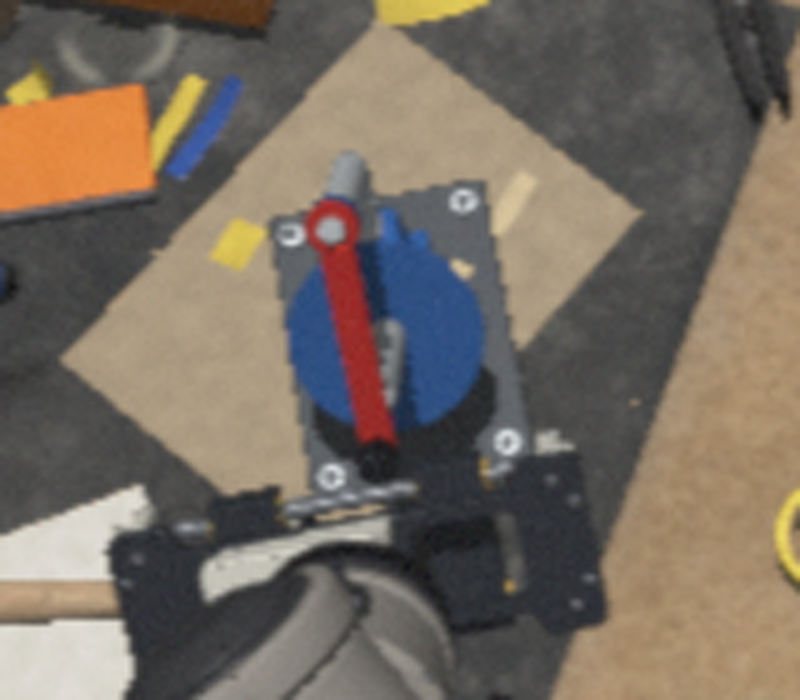

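Run:
```python
from h import *
o=bot.get_obs();M=R.from_euler('xyz',o["tcp_rot"]).as_matrix();p=o["tool_pos"]
for s in(1,-1):
    for e in (0,19): print(s,e,(proj("scene",p+M[:,1]*s*(25.3+e))[0]-[330,130])*5,(proj("top",p+M[:,1]*s*(25.3+e))[0]-[150,130])*5)
print((proj("scene",kn(0))[0]-[330,130])*5,(proj("top",kn(0))[0]-[150,130])*5)
```

```text
1 0 [179.77510636 254.73827502] [431.16598262 493.6383816 ]
1 19 [153.44036957 278.63731791] [474.15551767 485.45784454]
-1 0 [247.92250974 192.89380967] [316.30740266 515.49497688]
-1 19 [272.79234477 170.3241801 ] [273.038932   523.72859296]
[266.97134947 330.72027949] [380.23681767 458.46749168]
```

```bash
python3 -m inch '[0.4,0.7,-1,0,0.3,0,0.1, 0.9,0.9,-1.9,0,0.3,0,0.1, 1.7,1.3,-3.2,0,0.3,0,0.1, 2.6,1.8,-4.7,0,0.3,0,0.1, 3.25,2.2,-5.9,0,0.3,0,0.1]'
python3 - <<'E'
from h import *
st();print(go(kn(0,141),RT))
s=snap("scene");t=snap("top");crop(s,330,130,480,260,5,"s3.png");crop(t,150,130,310,270,5,"t3.png")
E
```

```text
time: 2.2
tool_pos: [508.5, 122.7, 179.8]
tcp_rot: [-3.133, -0.59, 0.517]
contact_force: [-1.4, 0.1, -0.4]
grip_width: 50.6
2.2 [508.5 122.7 179.8] [-3.133 -0.59   0.517] F [-1.4  0.1 -0.4] w 50.6 q [-0.12  0.17  2.09  0.76  0.52  0.33]
(array([ 0.3 , -0.11,  0.57]), array([-0.1, -0.7, -0.3]))
```

View pics/s3.png

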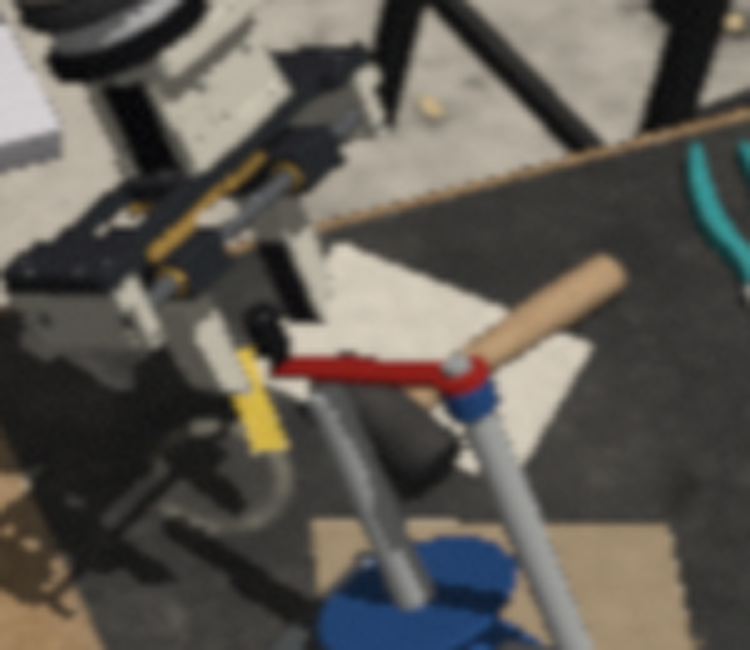

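The fingers bracket the knob, which is at (265,330) in the crop. I'll close on it.

```bash
python3 -m inch '[0.3,-0.1,0.5,0,0,0,0.1, 0.3,-0.1,0.5,0,0,0,-1, 0.3,-0.1,0.5,0,0,0,-1, 0.3,-0.1,0.5,0,0,0,-1, 0.3,-0.1,0.5,0,0,0,-1]'
python3 - <<'E'
from h import *
st()
for a in np.arange(0,1.9,.2): print(round(a,1),((kn(a,141)-kn(0,141))/10).round(2))
E
```

```text
time: 2.8
tool_pos: [510.7, 121.9, 184.2]
tcp_rot: [-3.131, -0.588, 0.516]
contact_force: [0.5, -0.9, 0.1]
grip_width: 23.1
2.8 [510.7 121.9 184.2] [-3.131 -0.588  0.516] F [ 0.5 -0.9  0.1] w 23.1 q [-0.12  0.17  2.08  0.73  0.53  0.35]
0.0 [0. 0. 0.]
0.2 [-0.89  1.92  0.12]
0.4 [-1.44  3.93  0.47]
0.6 [-1.62  5.96  1.05]
0.8 [-1.44  7.92  1.82]
1.0 [-0.9   9.74  2.75]
1.2 [-0.02 11.35  3.82]
1.4 [ 1.16 12.67  4.97]
1.6 [ 2.6  13.66  6.16]
1.8 [ 4.25 14.28  7.35]
```

```bash
python3 -m inch '[0,0,0,0,0,0,-1, 0,0,0,0,0,0,-1, 0,0,0,0,0,0,-1, -0.5,0.95,0.03,0,0,0,-1, -0.9,1.9,0.1,0,0,0,-1]'
python3 - <<'E'
from h import *
st()
E
```

```text
time: 3.3
tool_pos: [501.6, 140.3, 184.9]
tcp_rot: [-3.132, -0.588, 0.514]
contact_force: [-3.4, -6.7, 1.0]
grip_width: 16.9
3.3 [501.6 140.3 184.9] [-3.132 -0.588  0.514] F [-3.4 -6.7  1. ] w 16.9 q [-0.07  0.15  2.09  0.71  0.5   0.42]
```

```bash
python3 -m inch '[-0.32,1,0.15,0,0,0,-1, -0.55,2,0.35,0,0,0,-1, -0.68,3,0.6,0,0,0,-1, -0.73,4,0.93,0,0,0,-1, -0.68,5,1.3,0,0,0,-1]'
python3 - <<'E'
from h import *
st()
s=snap("scene");crop(s,330,130,480,260,5,"s4.png")
p=bot.get_obs()["tool_pos"]-[4.1,3,0]*0
q=Rh.T@(p-HO);print(q,np.arctan2(q[1],85-q[0]))
for a in (.7,.8,.9,1,1.1,1.2,1.3,1.4,1.5,1.6,1.7,1.8):print(a,((kn(a,141)-kn(.7,141))/10).round(2))
E
```

```text
time: 3.8
tool_pos: [494.6, 190.2, 197.9]
tcp_rot: [-3.132, -0.587, 0.512]
contact_force: [-2.1, -5.2, -0.6]
grip_width: 16.6
3.8 [494.6 190.2 197.9] [-3.132 -0.587  0.512] F [-2.1 -5.2 -0.6] w 16.6 q [0.07 0.14 2.06 0.58 0.47 0.67]Traceback (most recent call last):
  File "<stdin>", line 4, in <module>
ValueError: operands could not be broadcast together with shapes (3,) (0,)
```

View pics/s4.png

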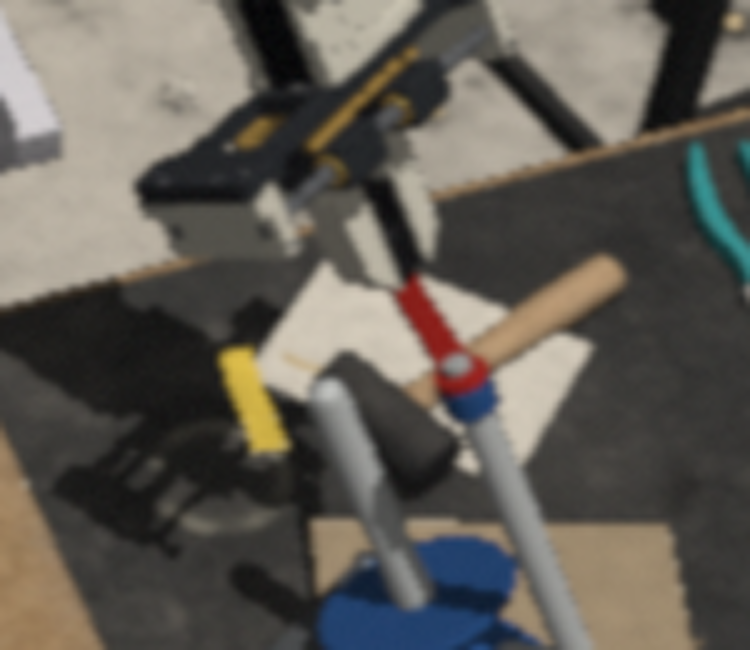

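```bash
python3 -m inch '[0.15,1,0.4,0,0,0,-1, 0.4,1.9,0.85,0,0,0,-1, 0.7,2.8,1.3,0,0,0,-1, 1.1,3.65,1.85,0,0,0,-1, 1.55,4.4,2.4,0,0,0,-1]'
python3 - <<'E'
from h import *
st()
for a in (1.2,1.3,1.4,1.5,1.6,1.7,1.8):print(a,((kn(a,141)-kn(1.2,141))/10).round(2))
E
```

```text
time: 4.35
tool_pos: [510.0, 234.9, 222.1]
tcp_rot: [-3.131, -0.587, 0.512]
contact_force: [2.5, -7.4, -2.1]
grip_width: 17.2
4.35 [510.  234.9 222.1] [-3.131 -0.587  0.512] F [ 2.5 -7.4 -2.1] w 17.2 q [0.19 0.15 1.96 0.4  0.5  0.94]
1.2 [0. 0. 0.]
1.3 [0.56 0.7  0.57]
1.4 [1.18 1.32 1.15]
1.5 [1.88 1.86 1.75]
1.6 [2.63 2.31 2.34]
1.7 [3.43 2.67 2.94]
1.8 [4.27 2.93 3.53]
```

```bash
python3 -m inch '[0.56,0.7,0.57,0,0,0,-1, 1.18,1.32,1.15,0,0,0,-1, 1.88,1.86,1.75,0,0,0,-1, 2.63,2.3,2.35,0,0,0,-1, 3.4,2.65,2.95,0,0,0,-1]'; python3 -m inch '[0.4,0.15,0.3,0,0,0,-1, 0.4,0.15,0.3,0,0,0,0.2, 0.4,0.15,0.3,0,0,0,0.2, 0.4,0.15,0.3,0,0,0,0.2, 0.4,0.15,0.3,0,0,0,0.2]';python3 - <<'E'
from h import *
st()
o=bot.get_obs();print(-R.from_euler('xyz',o["tcp_rot"]).as_matrix()[:,2]*8)
E
```

```text
time: 4.85
tool_pos: [543.3, 261.7, 250.9]
tcp_rot: [-3.129, -0.584, 0.511]
contact_force: [-3.4, -0.8, -2.2]
grip_width: 17.1
time: 5.35
tool_pos: [547.4, 263.2, 254.0]
tcp_rot: [-3.129, -0.584, 0.511]
contact_force: [-0.2, 0.9, 1.0]
grip_width: 44.6
5.35 [547.4 263.2 254. ] [-3.129 -0.584  0.511] F [-0.2  0.9  1. ] w 44.6 q [0.24 0.2  1.8  0.29 0.6  1.1 ]
[-3.80031076 -2.24560032  6.67195004]
```

```bash
python3 -m inch '[-1.9,-1.1,3.3,0,0,0,0.2, -3.8,-2.2,6.7,0,0,0,0.5, -5,-6,8,0,0,0,1, -6,-11,8,0,0,0,1, -7,-16,8,0,0,0,1]';python3 - <<'E'
from h import *
st(); print(go([463,-77,120],R.from_euler('xyz',[np.pi,0,np.pi/2])))
s=snap("scene");crop(s,330,130,480,260,5,"s5.png")
E
```

```text
time: 5.85
tool_pos: [477.1, 104.4, 335.2]
tcp_rot: [-3.132, -0.587, 0.515]
contact_force: [0.7, -0.8, -0.2]
grip_width: 82.4
5.85 [477.1 104.4 335.2] [-3.132 -0.587  0.515] F [ 0.7 -0.8 -0.2] w 82.4 q [-0.19 -0.09  1.88  0.47  0.95  0.66]
(array([ -1.41, -18.14, -21.52]), array([-30.7,  17.2,  58.5]))
```

View pics/s5.png

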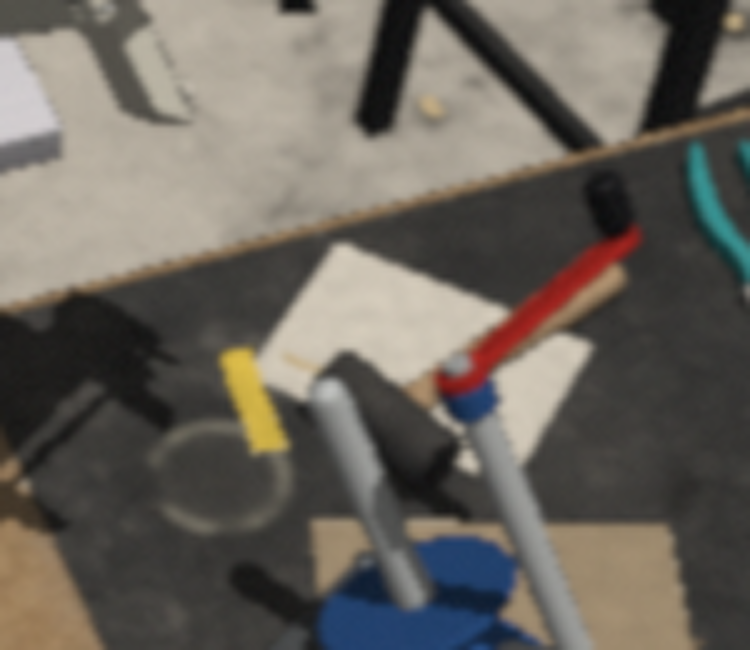

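The keeper is now swung open, with the knob at (607,205) in the crop. Next is the green roll.

```bash
python3 -m inch '[0,-4,-1,-4,2,8,1, 0,-8,-3,-8,4.5,16,1, -1,-12,-6,-12,7,24,1, -1.4,-16,-9,-16,9,31,1, -1.4,-18.1,-12,-20,11,39,1]';python3 - <<'E'
from h import *
st(); print(go([463,-77,80],R.from_euler('xyz',[np.pi,0,np.pi/2])))
print((proj("scene",H(0,0,126))[0]-[330,130])*5)
E
```

```text
time: 6.4
tool_pos: [463.5, -88.5, 213.7]
tcp_rot: [3.06, -0.221, 1.193]
contact_force: [0.1, 0.3, 0.4]
grip_width: 91.7
6.4 [463.5 -88.5 213.7] [ 3.06  -0.221  1.193] F [0.1 0.3 0.4] w 91.7 q [-0.51  0.2   1.78  0.26  1.12 -0.23]
(array([ -0.05,   1.15, -13.37]), array([-11.6,   7. ,  22.1]))
[320.1165793  377.09740277]
```

```bash
python3 -m inch '[0,0.5,-3,-4,2.3,7,1, 0,1.1,-6,-8,4.6,14,1, 0,1.1,-9,-11.6,7,22,1, 0,1.1,-12,-11.6,7,22,1, 0,1.1,-13.4,-11.6,7,22,1]';python3 - <<'E'
from h import *
st(); print(go([463,-77,5],R.from_euler('xyz',[np.pi,0,np.pi/2])))
s=snap("scene");crop(s,250,200,360,300,6,"s6.png");s=snap("top");crop(s,250,240,360,330,6,"t6.png")
E
```

```text
time: 6.9
tool_pos: [462.7, -76.5, 77.3]
tcp_rot: [-3.139, -0.001, 1.571]
contact_force: [-1.0, -0.1, 0.5]
grip_width: 92.4
6.9 [462.7 -76.5  77.3] [-3.139e+00 -1.000e-03  1.571e+00] F [-1.  -0.1  0.5] w 92.4 q [-0.33  0.43  1.87  0.    0.85 -0.33]
(array([ 0.03, -0.05, -7.23]), array([-0.1, -0.2, -0. ]))
```

View pics/s6.png

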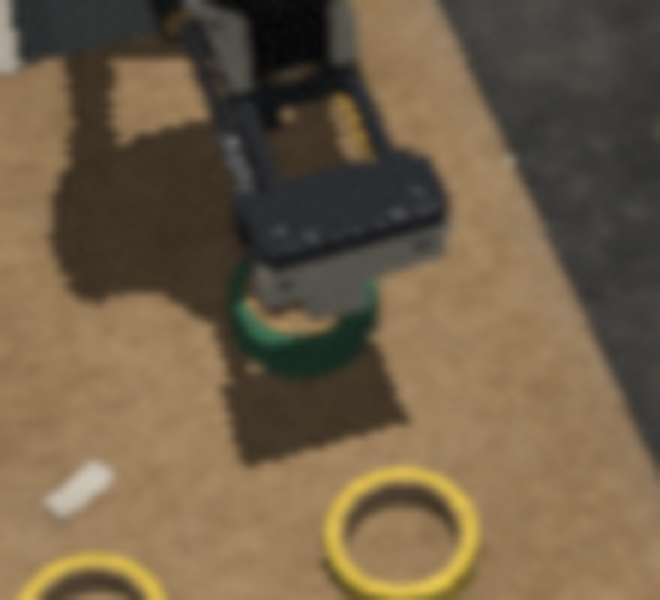

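View pics/t6.png

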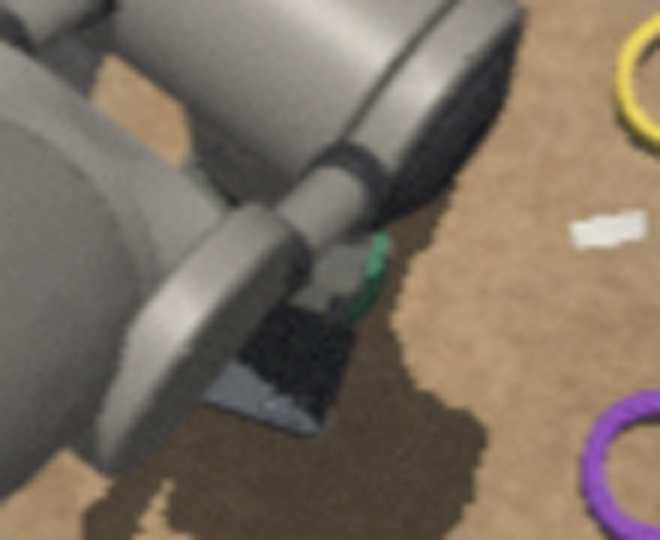

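```bash
python3 -m inch '[0,0,-2,0,0,0,1, 0,0,-4,0,0,0,1, 0,0,-5.5,0,0,0,1, 0,0,-6.5,0,0,0,1, 0,0,-7.2,0,0,0,1]';python3 -m inch '[0,0,0,0,0,0,-1, 0,0,0,0,0,0,-1, 0,0,0,0,0,0,-1, 0,0,0,0,0,0,-1, 0,0,0,0,0,0,-1]';python3 - <<'E'
from h import *
st()
E
```

```text
time: 7.5
tool_pos: [462.9, -77.1, 6.0]
tcp_rot: [-3.139, -0.001, 1.569]
contact_force: [0.8, 0.0, 0.9]
grip_width: 91.5
time: 8.0
tool_pos: [462.9, -77.2, 6.5]
tcp_rot: [-3.139, -0.001, 1.569]
contact_force: [-0.9, 0.3, 5.5]
grip_width: 64.0
8.0 [462.9 -77.2   6.5] [-3.139e+00 -1.000e-03  1.569e+00] F [-0.9  0.3  5.5] w 64.0 q [-0.33  0.56  1.92  0.    0.66 -0.33]
```

```bash
python3 -m inch '[0,0,4,0,0,0,-1, 0,0,9,0,0,0,-1, -1,1,14,1,-2,-6,-1, -2,3,19,3,-4,-12,-1, -2.5,5,23,5,-6,-19,-1]';python3 - <<'E'
from h import *
st(); print(go(H(0,0,200),RT))
E
```

```text
time: 8.5
tool_pos: [437.4, -27.4, 236.9]
tcp_rot: [3.054, -0.106, 1.237]
contact_force: [0.9, -1.5, -1.8]
grip_width: 64.0
8.5 [437.4 -27.4 236.9] [ 3.054 -0.106  1.237] F [ 0.9 -1.5 -1.8] w 64.0 q [-0.31  0.11  1.81  0.11  1.13 -0.02]
(array([ 6.02, 14.12,  0.91]), array([ 25.3, -14.7, -38.7]))
```

```bash
python3 -m inch '[1,3,1,4,-2.5,-6.5,-1, 2,6,2,8.5,-5,-13,-1, 3,9,2,13,-7.5,-20,-1, 4.5,12,2,17,-10,-26,-1, 5.5,14,1.5,22,-12.5,-33,-1]';python3 - <<'E'
from h import *
st(); print(go(H(0,0,170),RT))
E
```

```text
time: 9.0
tool_pos: [493.2, 113.9, 253.0]
tcp_rot: [3.107, -0.54, 0.636]
contact_force: [0.6, 0.2, -1.8]
grip_width: 63.8
9.0 [493.2 113.9 253. ] [ 3.107 -0.54   0.636] F [ 0.6  0.2 -1.8] w 63.8 q [-0.14  0.05  1.96  0.5   0.77  0.5 ]
(array([ 1.91,  0.83, -3.17]), array([ 3.3, -2. , -5.8]))
```

```bash
python3 -m inch '[0.6,0.3,-1,1.5,-1,-3,-1, 1.2,0.6,-2,3.3,-2,-5.8,-1, 1.9,0.8,-3,3.3,-2,-5.8,-1, 1.9,0.83,-3.17,3.3,-2,-5.8,-1, 1.9,0.83,-3.17,3.3,-2,-5.8,-1]';python3 - <<'E'
from h import *
st(); print(go(H(0,0,170),RT),go(H(0,0,130),RT),go(H(0,0,85),RT))
s=snap("scene");crop(s,340,130,460,250,6,"s7.png");s=snap("top");crop(s,170,140,290,260,6,"t7.png")
print((proj("scene",H(0,0,126))[0]-[340,130])*6,(proj("top",H(0,0,126))[0]-[170,140])*6)
E
```

```text
time: 9.5
tool_pos: [512.4, 122.1, 221.0]
tcp_rot: [3.142, -0.599, 0.517]
contact_force: [0.1, -0.7, -1.8]
grip_width: 63.9
9.5 [512.4 122.1 221. ] [ 3.142 -0.599  0.517] F [ 0.1 -0.7 -1.8] w 63.9 q [-0.12  0.11  2.03  0.64  0.6   0.47]
(array([-0.  ,  0.  ,  0.03]), array([ 0., -0., -0.])) (array([ 1.96,  1.11, -3.27]), array([ 0., -0., -0.])) (array([ 4.17,  2.37, -6.99]), array([ 0., -0., -0.]))
[324.13989516 452.51688332] [328.212124   420.48167045]
```

View pics/s7.png

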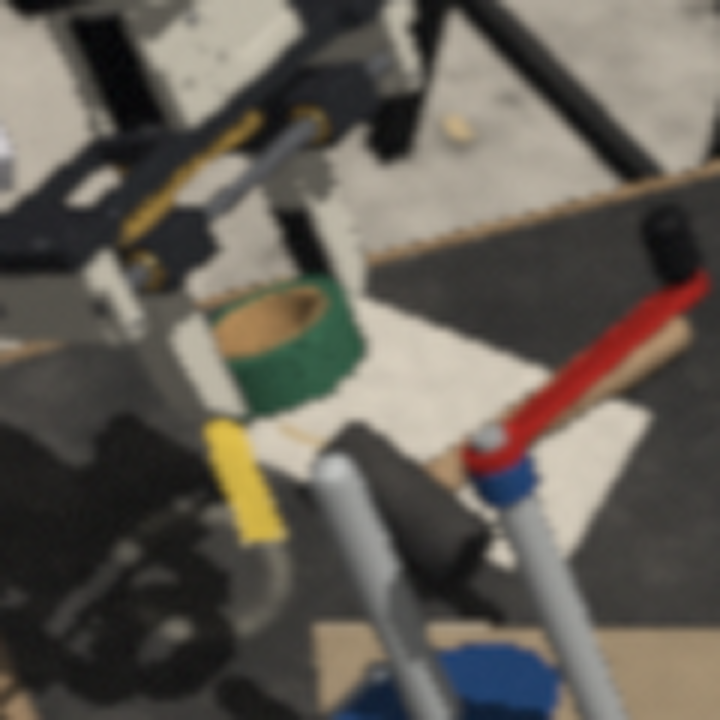

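View pics/t7.png

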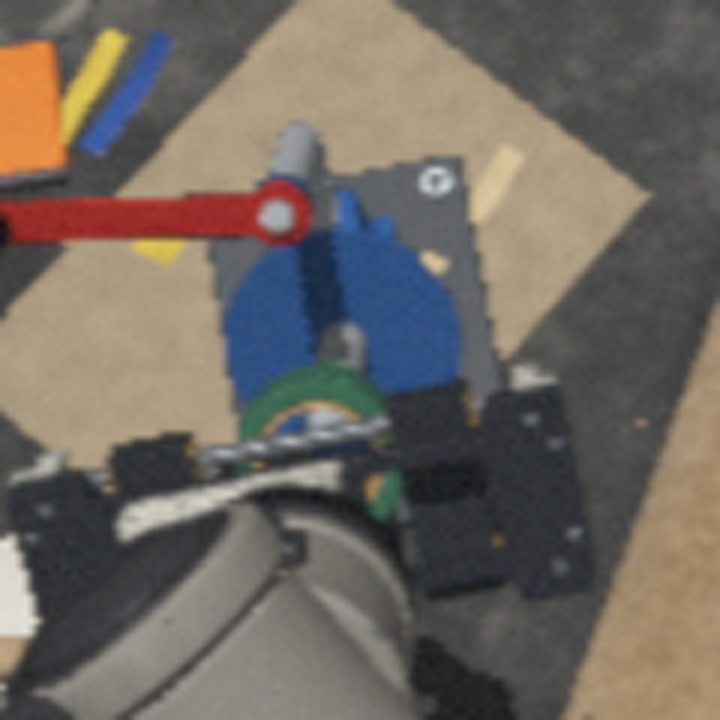

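Run:
```python
from h import *
o=bot.get_obs();M=R.from_euler('xyz',o["tcp_rot"]).as_matrix();p=o["tool_pos"]
c=p-18.5*M[:,2]
th=np.linspace(0,2*np.pi,60)
for n,f,off in(("scene","s7",[340,130]),("top","t7",[170,140])):
    im=cv2.imread(f"pics/{f}.png")
    for r,b in((32,-18.5),(21,-18.5),(32,6.5)):
        ring=p+b*M[:,2]+r*(np.cos(th)[:,None]*M[:,0]+np.sin(th)[:,None]*M[:,1])
        cv2.polylines(im,[((proj(n,ring)-off)*6+3).astype(np.int32)],True,(255,0,255),1)
    for z,r in((116,10),(126,7),(60,10)):
        ring=np.array([H(r*np.cos(t),r*np.sin(t),z) for t in th])
        cv2.polylines(im,[((proj(n,ring)-off)*6+3).astype(np.int32)],True,(0,255,255),1)
    cv2.imwrite(f"pics/{f}o.png",im)
```

```text
(no output)
```

View pics/s7o.png

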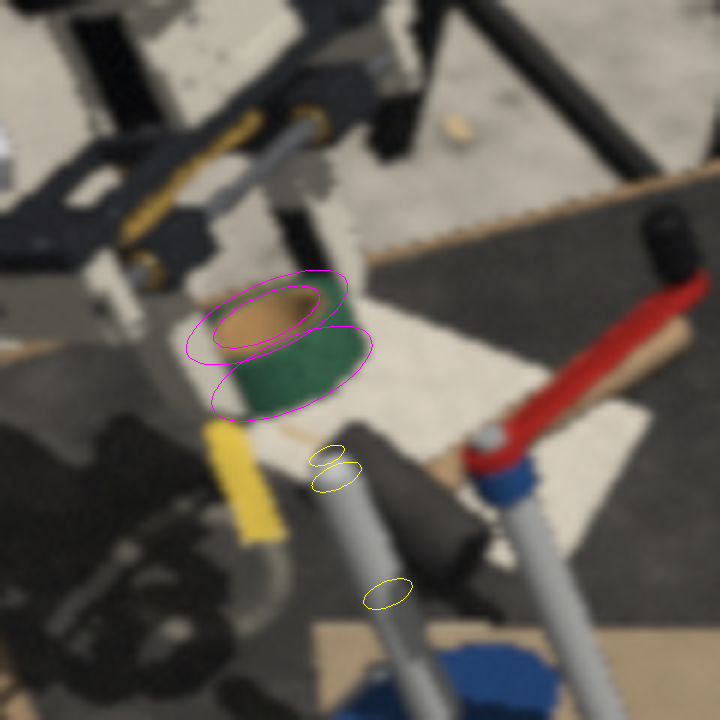

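View pics/t7o.png

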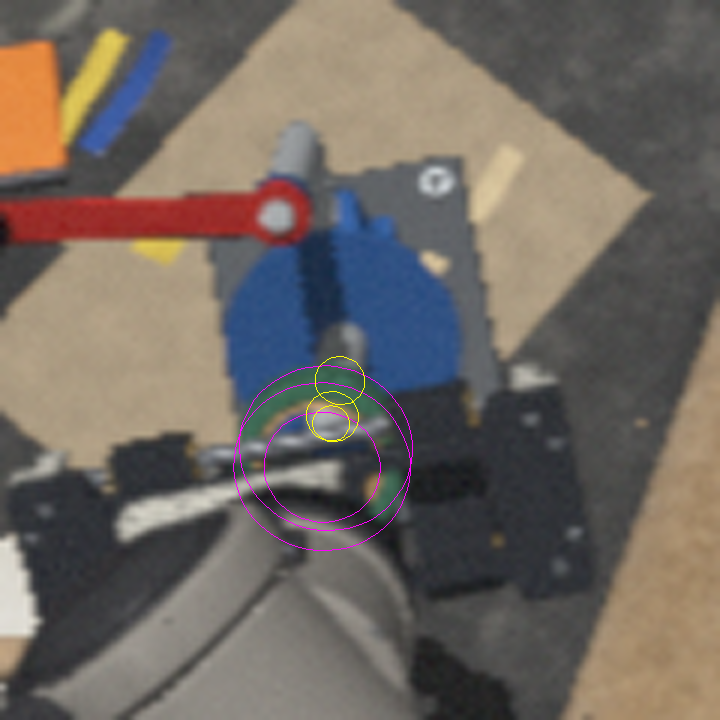

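Both overlays agree to about 1 pixel, so I'll insert along the arm.

```bash
python3 -m inch '[0.8,0.45,-1.35,0,0,0,-1, 1.6,0.9,-2.7,0,0,0,-1, 2.45,1.4,-4.1,0,0,0,-1, 3.3,1.9,-5.55,0,0,0,-1, 4.15,2.35,-7,0,0,0,-1]';python3 - <<'E'
from h import *
st(); 
s=snap("scene");crop(s,340,130,460,250,6,"s8.png")
E
```

```text
time: 10.1
tool_pos: [555.0, 145.5, 151.9]
tcp_rot: [3.14, -0.602, 0.518]
contact_force: [0.7, 0.4, -1.1]
grip_width: 63.8
10.1 [555.  145.5 151.9] [ 3.14  -0.602  0.518] F [ 0.7  0.4 -1.1] w 63.8 q [-0.05  0.3   2.02  0.83  0.42  0.31]
```

View pics/s8.png

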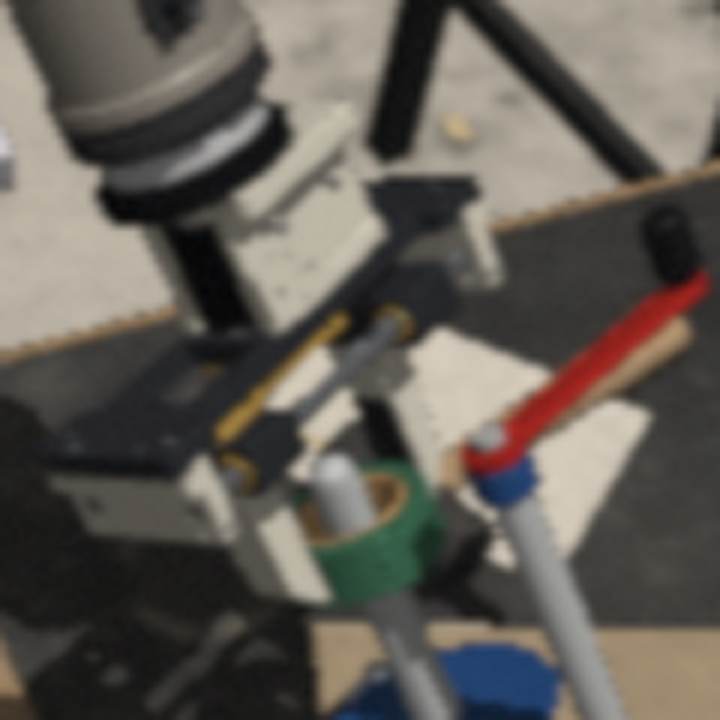

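```bash
python3 -m inch '[0,0,0,0,0,0,0.6, 0,0,0,0,0,0,1, 0,0,0,0,0,0,1, 0,0,0,0,0,0,1, 0,0,0,0,0,0,1]';python3 - <<'E'
from h import *
st(); print(go(H(0,0,200),RT))
s=snap("scene");crop(s,340,130,460,300,4,"s9.png")
E
```

```text
time: 10.65
tool_pos: [555.0, 145.6, 150.5]
tcp_rot: [3.14, -0.6, 0.517]
contact_force: [-0.8, 0.1, -0.4]
grip_width: 91.9
10.65 [555.  145.6 150.5] [ 3.14  -0.6    0.517] F [-0.8  0.1 -0.4] w 91.9 q [-0.05  0.3   2.02  0.83  0.42  0.3 ]
(array([-5.74, -3.18,  9.56]), array([ 0.,  0., -0.]))
```

View pics/s9.png

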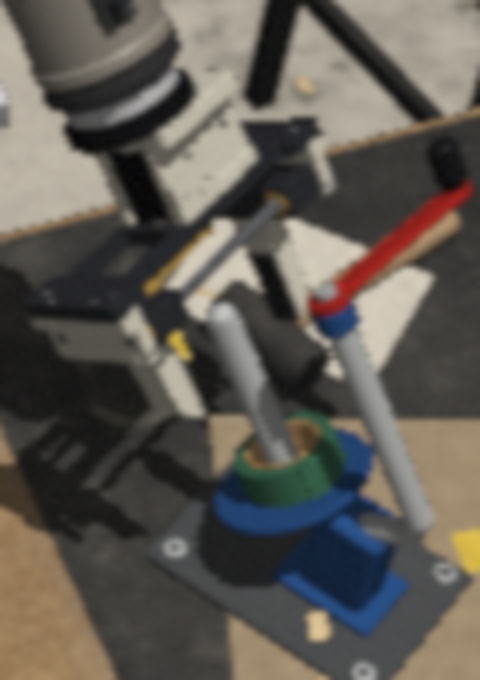

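Green slid down against the back plate. I'll retreat and check the rolls still on the bench.

```bash
python3 -m inch '[-2.4,-1.4,4,0,0,0,1, -4.8,-2.8,8,0,0,0,1, -6,-4,11,0,0,0,1, -6,-8,12,-4,2,7,1, -6,-12,12,-8,4.5,15,1]';python3 - <<'E'
from h import *
st(); print(go([588,-75,120],R.from_euler('xyz',[np.pi,0,np.pi/2])))
s=snap("scene");crop(s,160,220,360,370,4,"s10.png")
E
```

```text
time: 11.2
tool_pos: [494.5, 24.6, 273.3]
tcp_rot: [3.065, -0.458, 0.813]
contact_force: [1.6, 0.6, -0.4]
grip_width: 91.9
11.2 [494.5  24.6 273.3] [ 3.065 -0.458  0.813] F [ 1.6  0.6 -0.4] w 91.9 q [-0.36  0.07  1.84  0.46  1.02  0.22]
(array([  9.35,  -9.96, -15.33]), array([-23.3,  14. ,  43.6]))
```

View pics/s10.png

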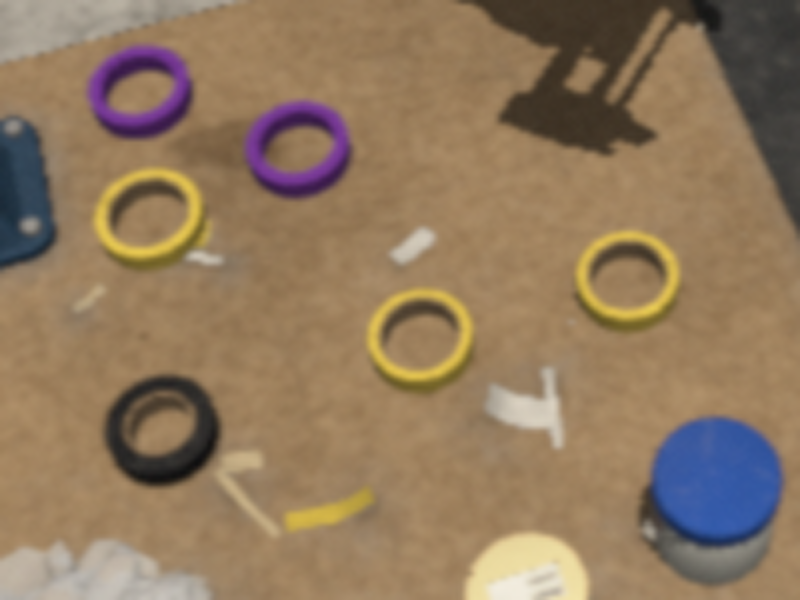

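Nothing has moved: the yellows are at (628,278), (421,337) and (150,217), and black is at (162,425). The next roll is the yellow nearest the pot.

```bash
python3 -m inch '[2,-2,-1,-4,2.5,8,1, 4,-4.5,-3,-8.5,5,16,1, 6,-7,-6,-13,8,24,1, 8,-9,-9,-17.5,10.5,32.5,1, 9.3,-10,-12,-21.5,13,40,1]';python3 - <<'E'
from h import *
st(); print(go([588,-75,70],R.from_euler('xyz',[np.pi,0,np.pi/2])),go([588,-75,4],R.from_euler('xyz',[np.pi,0,np.pi/2])))
E
```

```text
time: 11.75
tool_pos: [591.6, -83.2, 151.7]
tcp_rot: [3.101, -0.065, 1.443]
contact_force: [0.2, 0.3, 0.9]
grip_width: 91.8
11.75 [591.6 -83.2 151.7] [ 3.101 -0.065  1.443] F [0.2 0.3 0.9] w 91.8 q [-0.31  0.52  1.46  0.08  1.13 -0.21]
(array([-0.36,  0.82, -8.17]), array([-3.6,  2.6,  7.4])) (array([ -0.36,   0.82, -14.77]), array([-3.6,  2.6,  7.4]))
```

```bash
python3 -m inch '[-0.2,0.4,-3,-2,1.3,4,1, -0.36,0.8,-6,-3.6,2.6,7.4,1, -0.36,0.82,-8.2,-3.6,2.6,7.4,1, -0.36,0.82,-9,-3.6,2.6,7.4,1, -0.36,0.82,-9,-3.6,2.6,7.4,1]';python3 - <<'E'
from h import *
st(); print(go([588,-75,5],R.from_euler('xyz',[np.pi,0,np.pi/2])))
s=snap("scene");crop(s,260,220,380,330,6,"s11.png")
E
```

```text
time: 12.25
tool_pos: [587.4, -74.7, 60.7]
tcp_rot: [-3.139, -0.001, 1.57]
contact_force: [0.8, -0.0, 1.0]
grip_width: 92.2
12.25 [587.4 -74.7  60.7] [-3.139e+00 -1.000e-03  1.570e+00] F [ 0.8 -0.   1. ] w 92.2 q [-0.26  0.63  1.53 -0.    0.98 -0.26]
(array([ 0.06, -0.03, -5.57]), array([-0. , -0.1,  0. ]))
```

View pics/s11.png

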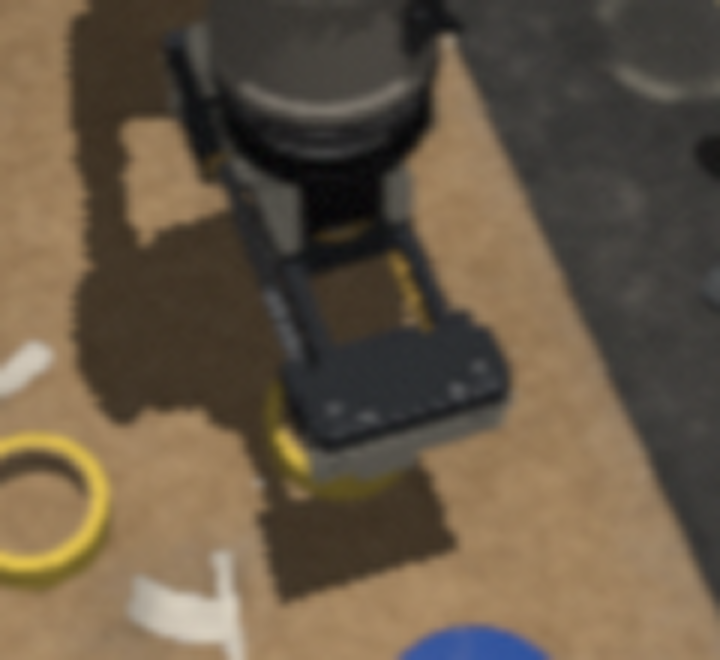

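```bash
python3 -m inch '[0,0,-2,0,0,0,1, 0,0,-4,0,0,0,1, 0,0,-5,0,0,0,1, 0,0,-5.6,0,0,0,1, 0,0,-5.6,0,0,0,1]';python3 -m inch '[0,0,0,0,0,0,-1, 0,0,0,0,0,0,-1, 0,0,0,0,0,0,-1, 0,0,0,0,0,0,-1, 0,0,0,0,0,0,-1]'; python3 -m inch '[0,0,4,0,0,0,-1, -2,0,9,0,0,0,-1, -4,2,14,1,-2,-6,-1, -6,4,19,3,-4,-12,-1, -8,6,23,5,-6,-19,-1]';python3 - <<'E'
from h import *
st(); print(go(H(0,0,200),RT))
E
```

```text
time: 12.8
tool_pos: [588.4, -75.3, 6.3]
tcp_rot: [3.141, 0.0, 1.57]
contact_force: [-0.0, -0.3, 0.9]
grip_width: 91.7
time: 13.3
tool_pos: [588.4, -75.3, 6.6]
tcp_rot: [3.141, 0.0, 1.57]
contact_force: [-1.3, -0.1, 2.7]
grip_width: 61.0
time: 13.8
tool_pos: [514.6, -21.6, 223.8]
tcp_rot: [3.051, -0.105, 1.238]
contact_force: [0.6, -0.1, 0.8]
grip_width: 60.7
13.8 [514.6 -21.6 223.8] [ 3.051 -0.105  1.238] F [ 0.6 -0.1  0.8] w 60.7 q [-0.25  0.26  1.66  0.11  1.13  0.05]
(array([-1.7 , 13.54,  2.22]), array([ 25.4, -14.6, -38.7]))
```

```bash
python3 -m inch '[-2,2,2,4,-2.5,-6.5,-1, -4,5,4,8.5,-5,-13,-1, -4,8,5,13,-7.5,-20,-1, -3.5,11,5,17,-10,-26,-1, -2.5,13.3,4,22,-12.5,-33,-1]';python3 - <<'E'
from h import *
st(); print(go(H(0,0,170),RT))
E
```

```text
time: 14.3
tool_pos: [490.0, 112.4, 266.1]
tcp_rot: [3.101, -0.54, 0.637]
contact_force: [0.5, 1.5, -0.9]
grip_width: 60.9
14.3 [490.  112.4 266.1] [ 3.101 -0.54   0.637] F [ 0.5  1.5 -0.9] w 60.9 q [-0.15  0.02  1.95  0.48  0.8   0.52]
(array([ 2.23,  0.97, -4.48]), array([ 3.5, -1.8, -5.7]))
```

```bash
python3 -m inch '[0.7,0.3,-1.3,1.5,-1,-3,-1, 1.4,0.6,-2.8,3.5,-1.8,-5.7,-1, 2.2,0.95,-4.4,3.5,-1.8,-5.7,-1, 2.23,0.97,-4.48,3.5,-1.8,-5.7,-1, 2.23,0.97,-4.48,3.5,-1.8,-5.7,-1]';python3 - <<'E'
from h import *
st(); print(go(H(0,0,90),RT))
s=snap("scene");crop(s,340,130,460,250,6,"s12.png")
E
```

```text
time: 14.8
tool_pos: [512.1, 122.2, 221.2]
tcp_rot: [-3.141, -0.599, 0.516]
contact_force: [-0.3, -0.6, -1.0]
grip_width: 61.0
14.8 [512.1 122.2 221.2] [-3.141 -0.599  0.516] F [-0.3 -0.6 -1. ] w 61.0 q [-0.12  0.11  2.03  0.63  0.6   0.48]
(array([ 3.95,  2.22, -6.59]), array([ 0. , -0.1, -0. ]))
```

View pics/s12.png

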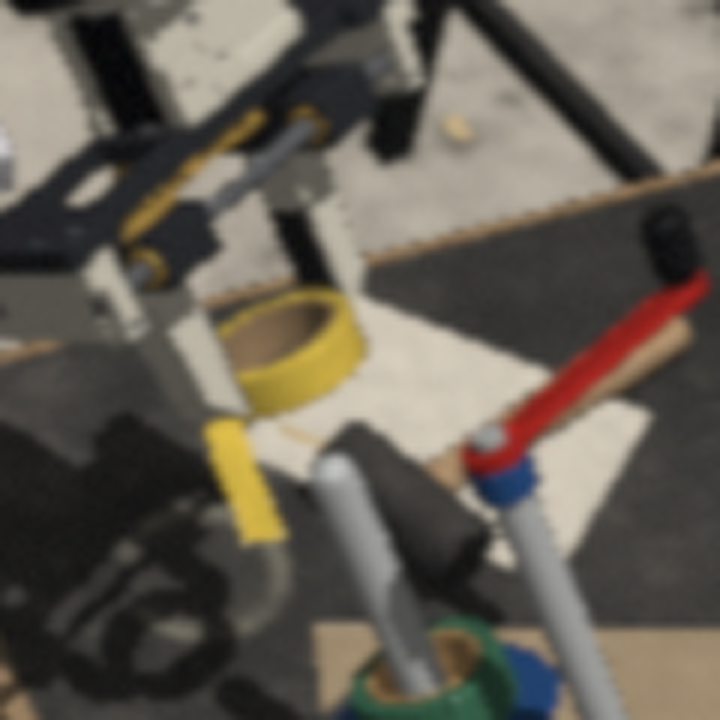

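```bash
python3 -m inch '[0.9,0.3,-1.3,0,0,0,-1, 1.7,0.7,-2.6,0,0,0,-1, 2.5,1.15,-3.9,0,0,0,-1, 3.3,1.6,-5.3,0,0,0,-1, 4.05,2.05,-6.6,0,0,0,-1]';python3 - <<'E'
from h import *
st()
s=snap("scene");crop(s,340,130,460,250,6,"s13.png")
E
python3 -m inch '[0,0,0,0,0,0,0.6, 0,0,0,0,0,0,1, 0,0,0,0,0,0,1, 0,0,0,0,0,0,1, 0,0,0,0,0,0,1]';python3 - <<'E'
from h import *
st(); 
s=snap("scene");crop(s,340,130,460,300,4,"s14.png")
E
```

```text
time: 15.35
tool_pos: [553.8, 142.5, 156.5]
tcp_rot: [3.14, -0.602, 0.517]
contact_force: [-0.2, 0.4, -0.9]
grip_width: 61.0
15.35 [553.8 142.5 156.5] [ 3.14  -0.602  0.517] F [-0.2  0.4 -0.9] w 61.0 q [-0.06  0.29  2.02  0.81  0.43  0.32]
time: 15.9
tool_pos: [553.8, 142.7, 155.2]
tcp_rot: [3.141, -0.6, 0.516]
contact_force: [-0.1, 0.7, -0.2]
grip_width: 91.2
15.9 [553.8 142.7 155.2] [ 3.141 -0.6    0.516] F [-0.1  0.7 -0.2] w 91.2 q [-0.06  0.29  2.02  0.81  0.43  0.32]
```

View pics/s13.png

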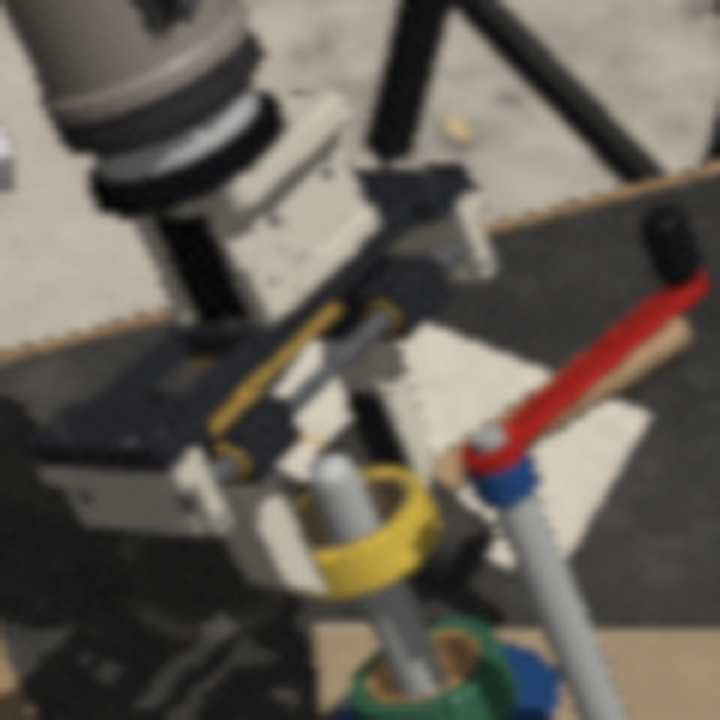

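View pics/s14.png

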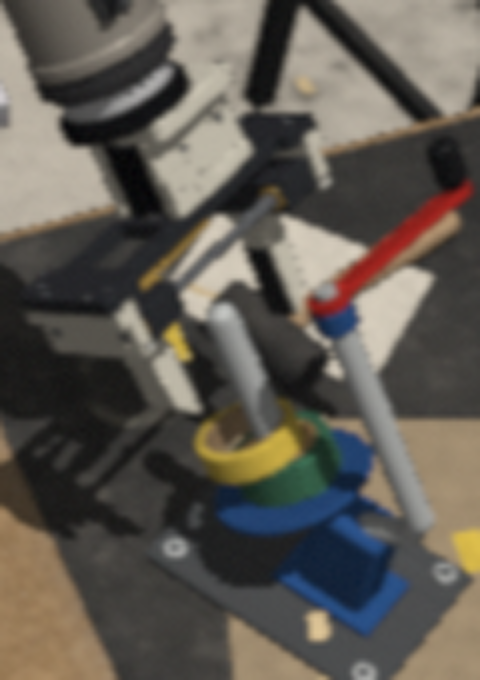

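The first yellow roll sits on the green. Next is the middle yellow.

```bash
python3 -m inch '[-2.4,-1.4,4,0,0,0,1, -4.8,-2.8,8,0,0,0,1, -6,-4,11,0,0,0,1, -6,-8,12,-4,2,7,1, -6,-12,12,-8,4.5,15,1]';python3 -m inch '[0,-5,0,-3,2,8,1, 2,-10,0,-7,4,16,1, 4,-14,-1,-11,7,24,1, 6,-18,-3,-15,9,32,1, 8,-22,-5,-19,12,40,1]';python3 - <<'E'
from h import *
st(); print(go([586,-204,70],R.from_euler('xyz',[np.pi,0,np.pi/2])))
s=snap("scene");crop(s,340,130,460,300,4,"s15.png");crop(s,160,220,360,370,4,"s15b.png")
E
```

```text
time: 16.45
tool_pos: [493.3, 21.7, 278.0]
tcp_rot: [3.066, -0.458, 0.812]
contact_force: [1.2, -0.1, 0.0]
grip_width: 91.7
time: 16.95
tool_pos: [574.0, -200.9, 227.7]
tcp_rot: [3.111, -0.102, 1.459]
contact_force: [0.6, 0.8, 0.5]
grip_width: 91.4
16.95 [ 574.  -200.9  227.7] [ 3.111 -0.102  1.459] F [0.6 0.8 0.5] w 91.4 q [-0.52  0.49  1.29  0.11  1.37 -0.43]
(array([  1.2 ,  -0.31, -15.77]), array([-5.7,  2.1,  6.5]))
```

View pics/s15.png

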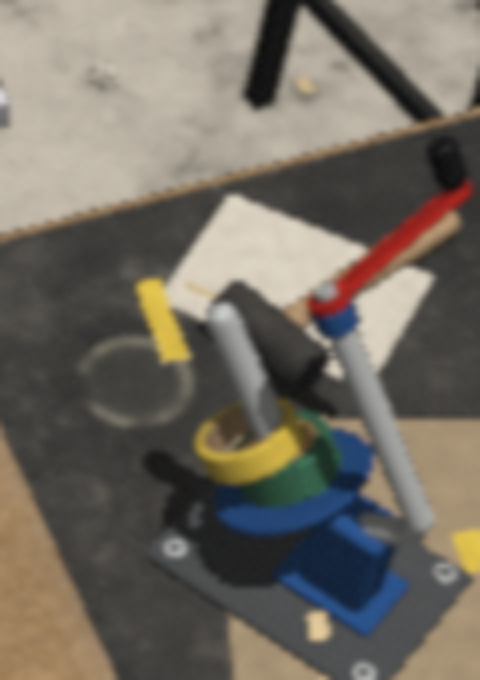

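View pics/s15b.png

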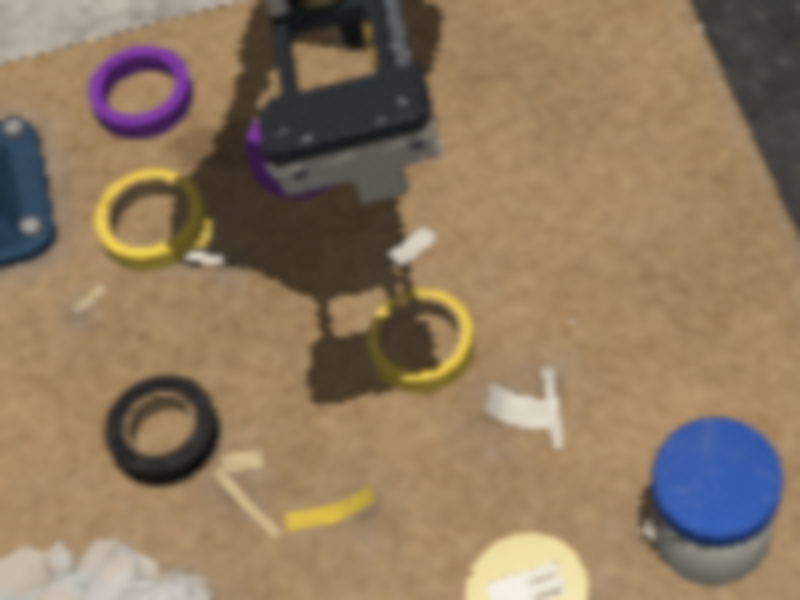

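The yellow lies flush on the green, and the bench is unchanged. Descending on the middle yellow at (421,337).

```bash
python3 -m inch '[0.6,-0.2,-4,-3,1,3,1, 1.2,-0.3,-8,-5.7,2.1,6.5,1, 1.2,-0.3,-12,-5.7,2.1,6.5,1, 1.2,-0.3,-15.5,-5.7,2.1,6.5,1, 1.2,-0.3,-16.5,-5.7,2.1,6.5,1]';python3 - <<'E'
from h import *
st(); print(go([586,-204,5],R.from_euler('xyz',[np.pi,0,np.pi/2])))
s=snap("scene");crop(s,200,240,320,340,6,"s16.png")
E
```

```text
time: 17.5
tool_pos: [585.4, -206.5, 51.2]
tcp_rot: [-3.126, -0.002, 1.575]
contact_force: [0.2, -0.1, 1.1]
grip_width: 91.9
17.5 [ 585.4 -206.5   51.2] [-3.126e+00 -2.000e-03  1.575e+00] F [ 0.2 -0.1  1.1] w 91.9 q [-0.46  0.7   1.44 -0.01  1.02 -0.46]
(array([ 0.06,  0.25, -4.62]), array([-0.1, -0.9, -0.2]))
```

View pics/s16.png

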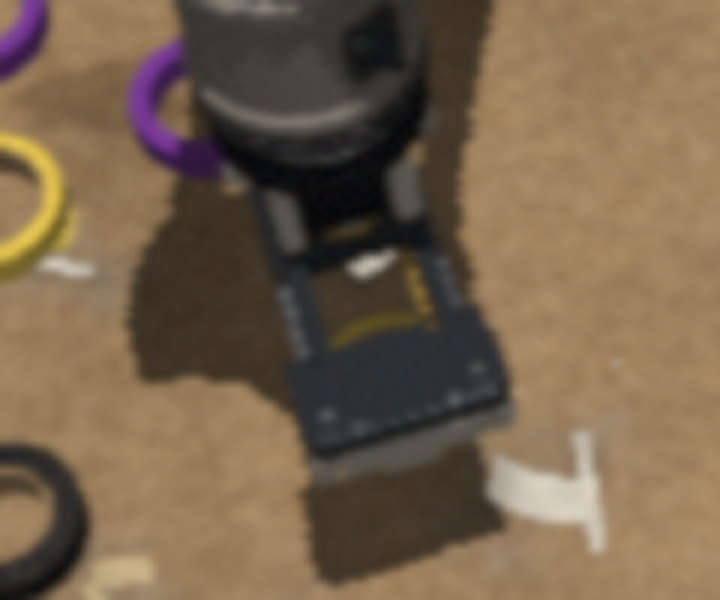

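The gripper straddles the roll, whose rim shows at (380,330) in the crop. Grasping and lifting.

```bash
python3 -m inch '[0,0.2,-2,0,-0.9,0,1, 0.05,0.25,-3.5,0,-0.9,0,1, 0.05,0.25,-4.3,0,-0.9,0,1, 0.05,0.25,-4.6,0,-0.9,0,1, 0.05,0.25,-4.6,0,-0.9,0,1]';python3 -m inch '[0,0,0,0,0,0,-1, 0,0,0,0,0,0,-1, 0,0,0,0,0,0,-1, 0,0,0,0,0,0,-1, 0,0,0,0,0,0,-1]'; python3 -m inch '[0,0,4,0,0,0,-1, -2,3,9,0,0,0,-1, -4,7,14,1,-2,-6,-1, -6,11,19,3,-4,-12,-1, -8,15,23,5,-6,-19,-1]';python3 - <<'E'
from h import *
st(); print(go(H(0,0,200),RT))
E
```

```text
time: 18.05
tool_pos: [586.7, -204.6, 6.3]
tcp_rot: [3.14, -0.001, 1.575]
contact_force: [0.4, 0.1, 0.7]
grip_width: 92.0
time: 18.55
tool_pos: [586.7, -204.6, 6.5]
tcp_rot: [3.14, -0.001, 1.575]
contact_force: [-1.3, 0.1, 2.2]
grip_width: 61.1
time: 19.05
tool_pos: [524.0, -88.9, 199.1]
tcp_rot: [3.049, -0.105, 1.243]
contact_force: [1.2, -0.1, -0.6]
grip_width: 61.5
19.05 [524.  -88.9 199.1] [ 3.049 -0.105  1.243] F [ 1.2 -0.1 -0.6] w 61.5 q [-0.38  0.32  1.65  0.12  1.09 -0.1 ]
(array([-2.63, 20.27,  4.7 ]), array([ 25.5, -14.5, -38.9]))
```

```bash
python3 -m inch '[-2,4,4,4,-2.5,-6.5,-1, -4,8,7,8.5,-5,-13,-1, -4.5,12,8,13,-7.5,-20,-1, -4,16,8,17,-10,-26,-1, -3.5,19.5,7,22,-12.5,-33,-1]';python3 - <<'E'
from h import *
st(); print(go(H(0,0,170),RT))
E
```

```text
time: 19.55
tool_pos: [489.4, 107.6, 271.8]
tcp_rot: [3.096, -0.542, 0.643]
contact_force: [1.0, -0.5, -1.1]
grip_width: 61.0
19.55 [489.4 107.6 271.8] [ 3.096 -0.542  0.643] F [ 1.  -0.5 -1.1] w 61.0 q [-0.16  0.01  1.94  0.48  0.82  0.51]
(array([ 2.29,  1.45, -5.05]), array([ 3.7, -1.6, -5.9]))
```

```bash
python3 -m inch '[0.7,0.4,-1.3,1.5,-1,-3,-1, 1.4,0.8,-3,3.7,-1.6,-5.9,-1, 2.4,1.3,-5,3.7,-1.6,-5.9,-1, 2.4,1.3,-5.05,3.7,-1.6,-5.9,-1, 2.4,1.3,-5.05,3.7,-1.6,-5.9,-1]';python3 - <<'E'
from h import *
st(); print(go(H(0,-2,90),RT))
s=snap("scene");crop(s,340,130,460,250,6,"s17.png")
E
```

```text
time: 20.05
tool_pos: [513.2, 120.7, 221.3]
tcp_rot: [-3.14, -0.6, 0.516]
contact_force: [-0.6, 0.6, -0.4]
grip_width: 61.1
20.05 [513.2 120.7 221.3] [-3.14  -0.6    0.516] F [-0.6  0.6 -0.4] w 61.1 q [-0.13  0.11  2.03  0.64  0.6   0.47]
(array([ 3.94,  2.2 , -6.6 ]), array([-0., -0., -0.]))
```

View pics/s17.png

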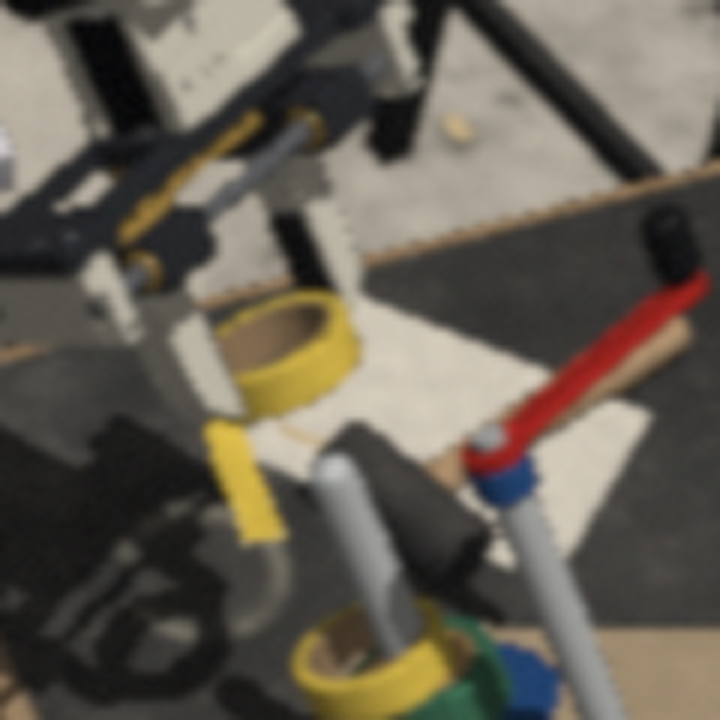

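```bash
python3 -m inch '[0.8,0.45,-1.3,0,0,0,-1, 1.6,0.9,-2.6,0,0,0,-1, 2.4,1.3,-3.9,0,0,0,-1, 3.2,1.75,-5.3,0,0,0,-1, 3.95,2.2,-6.6,0,0,0,-1]';python3 - <<'E'
from h import *
st()
s=snap("scene");crop(s,340,130,460,250,6,"s18.png")
E
python3 -m inch '[0,0,0,0,0,0,0.6, 0,0,0,0,0,0,1, 0,0,0,0,0,0,1, 0,0,0,0,0,0,1, 0,0,0,0,0,0,1]';python3 -m inch '[-2.4,-1.4,4,0,0,0,1, -4.8,-2.8,8,0,0,0,1, -6,-4,11,0,0,0,1, -6,-8,12,-4,2,7,1, -6,-12,12,-8,4.5,15,1]';python3 - <<'E'
from h import *
st(); 
print(go([446,-342.5,150],R.from_euler('xyz',[np.pi,0,np.pi/2])))
s=snap("scene");crop(s,340,130,460,300,4,"s19.png");crop(s,140,210,340,360,4,"s19b.png")
s=snap("top");crop(s,310,220,510,420,3,"t19.png")
E
```

```text
time: 20.6
tool_pos: [554.0, 142.4, 156.9]
tcp_rot: [3.14, -0.603, 0.517]
contact_force: [0.7, 0.3, -0.0]
grip_width: 61.1
20.6 [554.  142.4 156.9] [ 3.14  -0.603  0.517] F [ 0.7  0.3 -0. ] w 61.1 q [-0.06  0.29  2.02  0.81  0.44  0.32]
time: 21.15
tool_pos: [554.0, 142.5, 155.6]
tcp_rot: [3.142, -0.602, 0.516]
contact_force: [-0.5, 0.6, 0.5]
grip_width: 91.2
time: 21.65
tool_pos: [493.5, 21.6, 278.6]
tcp_rot: [3.066, -0.46, 0.812]
contact_force: [0.8, 0.3, 0.2]
grip_width: 91.7
21.65 [493.5  21.6 278.6] [ 3.066 -0.46   0.812] F [0.8 0.3 0.2] w 91.7 q [-0.37  0.06  1.83  0.46  1.03  0.21]
(array([ -4.75, -36.41, -12.86]), array([-23.4,  14.1,  43.7]))
```

View pics/s18.png

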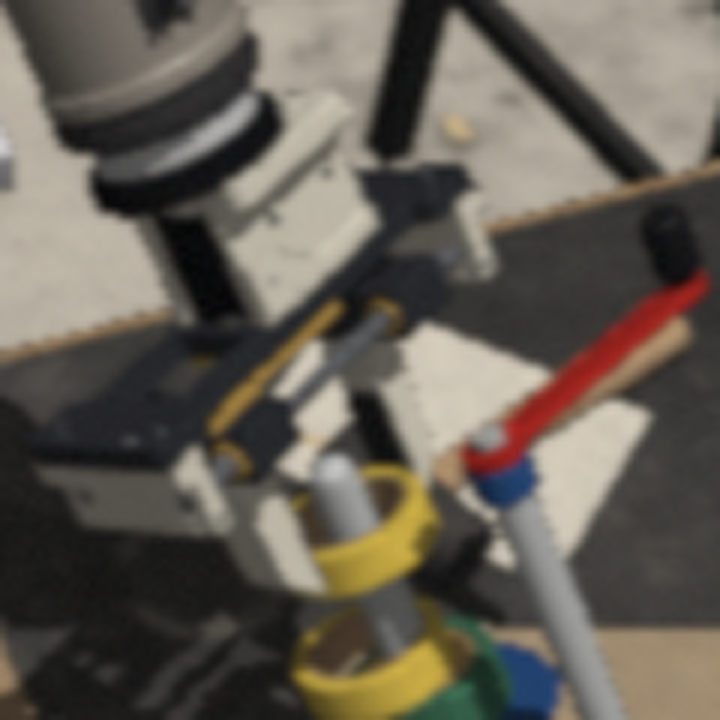

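View pics/s19.png

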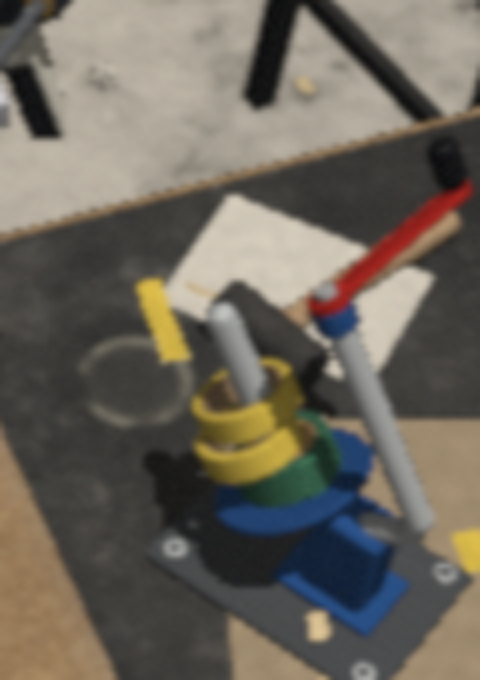

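View pics/s19b.png

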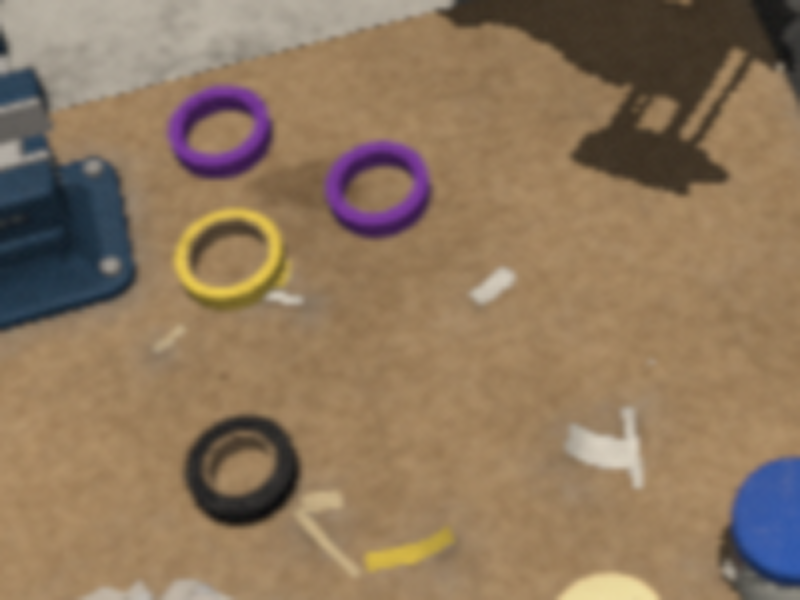

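View pics/t19.png

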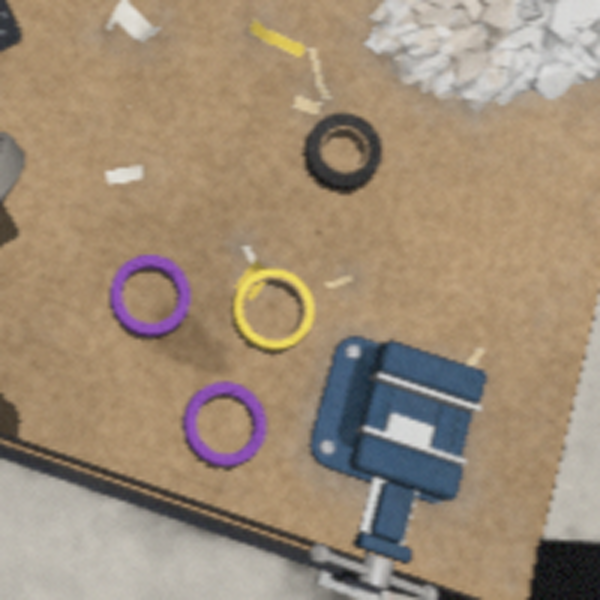

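Run:
```python
from h import *
for z in(0,60,100,130): print(z,[onz("top",uv,z)[:2].round() for uv in((438.3,334),(428.7,375),(423.3,333),(416,375.6))])
s=cv2.imread("pics/scene0.png")[:,:,::-1];crop(s,90,190,190,310,6,"v.png")
```

```text
0 [array([ 448., -439.]), array([ 345., -443.]), array([ 439., -403.]), array([ 334., -414.])]
60 [array([ 438., -428.]), array([ 340., -431.]), array([ 429., -394.]), array([ 329., -404.])]
100 [array([ 432., -421.]), array([ 336., -424.]), array([ 423., -388.]), array([ 326., -397.])]
130 [array([ 427., -415.]), array([ 334., -418.]), array([ 418., -383.]), array([ 323., -392.])]
```

View pics/v.png

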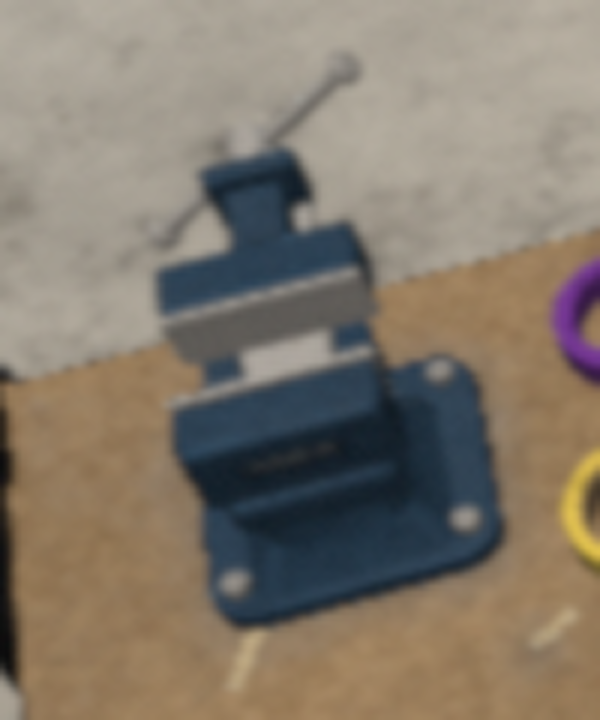

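The vise's nearest edge is at about y −420, which clears the gripper body. Next is the third yellow.

```bash
python3 -m inch '[-1,-5,0,-4,2.5,8,1, -2,-10,0,-8.5,5,16,1, -3,-15,0,-13,8,24,1, -4,-20,0,-17.5,10.5,32.5,1, -4.7,-25,0,-21.5,13,40,1]';python3 -m inch '[0,-5,-2,0,0,0,1, 0,-10,-4,-1.9,1,3.5,1, 0,-11.4,-8,-1.9,1,3.5,1, 0,-11.4,-12,-1.9,1,3.5,1, 0,-11.4,-12.8,-1.9,1,3.5,1]';python3 - <<'E'
from h import *
st(); print(go([446,-342.5,60],R.from_euler('xyz',[np.pi,0,np.pi/2])))
E
```

```text
time: 22.25
tool_pos: [449.7, -224.8, 277.2]
tcp_rot: [3.105, -0.067, 1.441]
contact_force: [0.5, 1.2, -0.1]
grip_width: 91.9
time: 22.75
tool_pos: [447.6, -336.5, 144.1]
tcp_rot: [3.126, -0.039, 1.5]
contact_force: [-0.4, 1.5, 0.2]
grip_width: 91.8
22.75 [ 447.6 -336.5  144.1] [ 3.126 -0.039  1.5  ] F [-0.4  1.5  0.2] w 91.8 q [-0.8   0.49  1.54  0.04  1.13 -0.75]
(array([-0.16, -0.6 , -8.41]), array([-2.2,  1. ,  4.1]))
```

```bash
python3 -m inch '[-0.1,-0.3,-3,-1,0.5,2,1, -0.16,-0.6,-6,-2.2,1,4.1,1, -0.16,-0.6,-8.4,-2.2,1,4.1,1, -0.16,-0.6,-9,-2.2,1,4.1,1, -0.16,-0.6,-9,-2.2,1,4.1,1]';python3 - <<'E'
from h import *
st(); print(go([446,-342.5,5],R.from_euler('xyz',[np.pi,0,np.pi/2])))
s=snap("scene");crop(s,130,190,250,310,6,"s20.png")
E
```

```text
time: 23.25
tool_pos: [446.5, -342.0, 54.8]
tcp_rot: [-3.141, 0.0, 1.571]
contact_force: [-0.4, -0.3, -0.3]
grip_width: 91.9
23.25 [ 446.5 -342.    54.8] [-3.141  0.     1.571] F [-0.4 -0.3 -0.3] w 91.9 q [-0.79  0.6   1.63 -0.    0.91 -0.79]
(array([-0.05, -0.05, -4.98]), array([ 0., -0., -0.]))
```

View pics/s20.png

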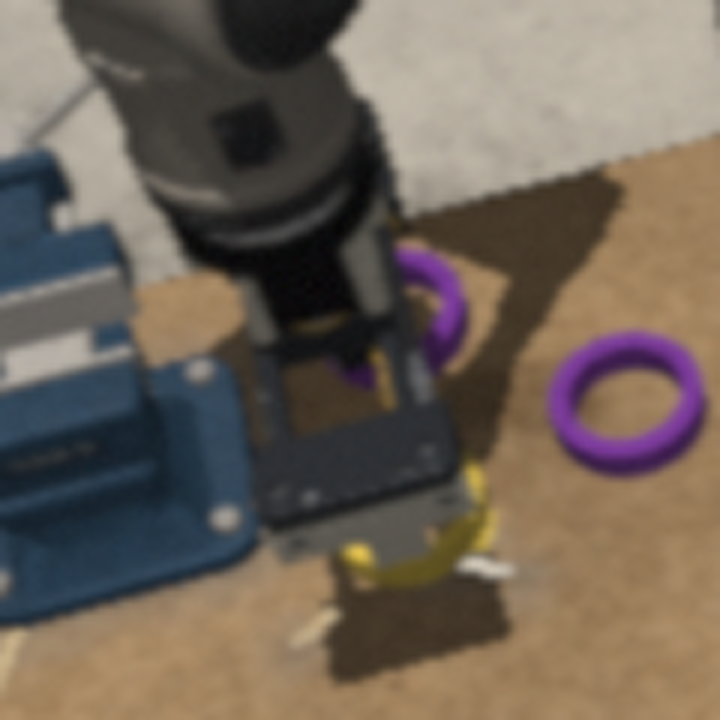

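Run:
```python
from h import *
print(onz("top",(385,361),18),onz("scene",(195,242.5),18))
```

```text
[ 341.07765421 -330.09674756   18.        ] [ 350.49996302 -331.08492368   18.        ]
```

The near finger would come down very close to a purple look-alike, so I'll turn the jaws 20° away from it and narrow the opening slightly.

```bash
python3 -m inch '[0,0,0,0,0,-8,0.83, 0,0,0,0,0,-16,0.83, 0,0,0,0,0,-20,0.83, 0,0,0,0,0,-20,0.83, 0,-0.05,-1,0,0,-20,0.83]'; python3 -m inch '[0,0,-1.5,0,0,0,0.83, 0,0,-2.5,0,0,0,0.83, 0,0,-3.3,0,0,0,0.83, 0,0,-3.9,0,0,0,0.83, 0,0,-4,0,0,0,0.83]';python3 - <<'E'
from h import *
st()
s=snap("scene");crop(s,130,190,250,310,6,"s21.png")
E
```

```text
time: 23.8
tool_pos: [448.2, -344.3, 47.9]
tcp_rot: [3.136, 0.004, 1.224]
contact_force: [-0.7, -1.1, -0.8]
grip_width: 84.1
time: 24.3
tool_pos: [447.9, -344.0, 7.1]
tcp_rot: [3.137, 0.003, 1.224]
contact_force: [1.0, -0.2, -0.0]
grip_width: 84.3
24.3 [ 447.9 -344.     7.1] [3.137e+00 3.000e-03 1.224e+00] F [ 1.  -0.2 -0. ] w 84.3 q [-0.79  0.67  1.66 -0.    0.81 -0.44]
```

View pics/s21.png

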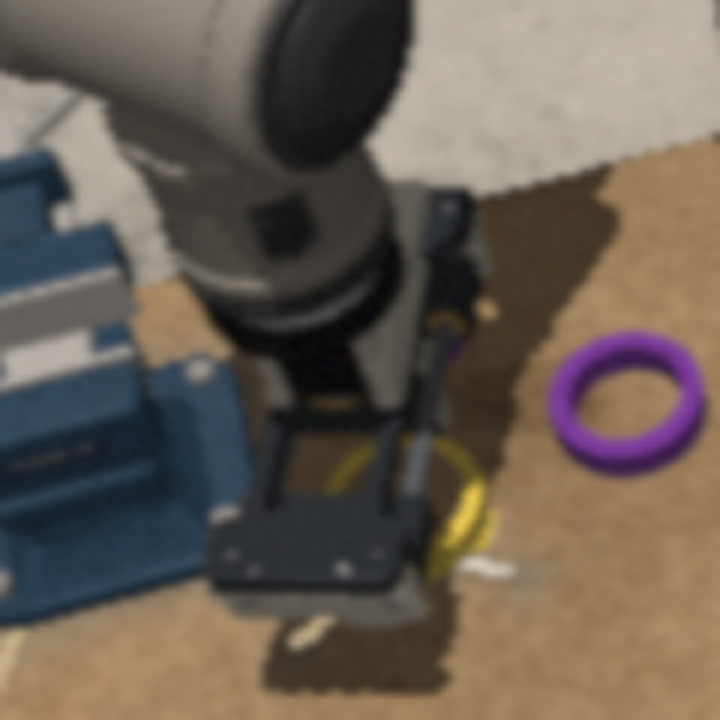

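```bash
python3 -m inch '[0,0,-0.1,0,0,0,-1, 0,0,-0.1,0,0,0,-1, 0,0,-0.1,0,0,0,-1, 0,0,-0.1,0,0,0,-1, 0,0,-0.1,0,0,0,-1]'; python3 -m inch '[0,0,4,0,0,0,-1, 0,0,8,0,0,0,-1, 0,4,13,0,0,0,-1, 0,8,18,0,0,0,-1, 0,13,22,0,0,0,-1]';python3 - <<'E'
from h import *
st(); print(go(H(0,-2,200),RT))
s=snap("scene");crop(s,140,190,300,340,5,"s22.png")
E
```

```text
time: 24.85
tool_pos: [448.2, -344.2, 6.7]
tcp_rot: [3.136, 0.004, 1.224]
contact_force: [-0.1, -0.1, 0.3]
grip_width: 64.8
time: 25.35
tool_pos: [448.1, -244.4, 200.5]
tcp_rot: [3.135, 0.004, 1.223]
contact_force: [0.3, 0.9, 0.3]
grip_width: 65.1
25.35 [ 448.1 -244.4  200.5] [3.135 0.004 1.223] F [0.3 0.9 0.3] w 65.1 q [-0.65  0.33  1.61 -0.    1.19 -0.3 ]
(array([ 5.05, 35.65,  4.55]), array([ 27.2, -22.5, -39.1]))
```

View pics/s22.png

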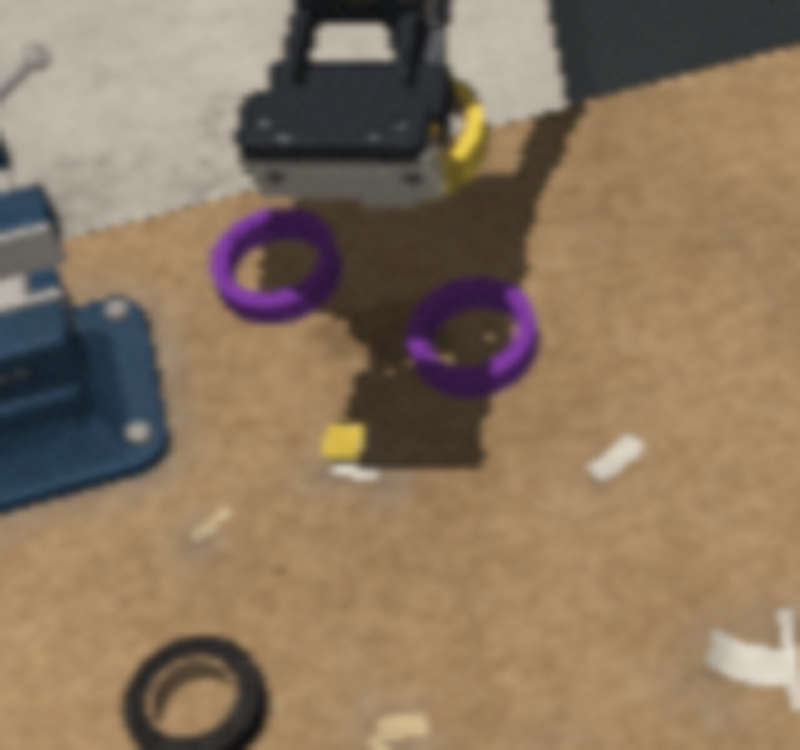

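The roll is held at (467,130) and both purples are untouched. Carrying it to the hook.

```bash
python3 -m inch '[0,4,3,0,0,0,-1, 0,9,6,3,-2,-5,-1, -1,14,8,6,-5,-10,-1, -1,19,8,10,-8,-15,-1, 0,23,8,13,-11,-20,-1]';python3 - <<'E'
from h import *
st(); print(go(H(0,-2,200),RT))
E
```

```text
time: 25.9
tool_pos: [447.8, -18.7, 286.7]
tcp_rot: [3.073, -0.292, 0.877]
contact_force: [0.2, -0.9, -0.7]
grip_width: 65.3
25.9 [447.8 -18.7 286.7] [ 3.073 -0.292  0.877] F [ 0.2 -0.9 -0.7] w 65.3 q [-0.4   0.03  1.79  0.28  1.18  0.21]
(array([ 5.08, 13.07, -4.06]), array([ 14.1, -11.3, -18.8]))
```

```bash
python3 -m inch '[1.2,4,-0.5,4,-3,-6,-1, 2.4,8,-1,8,-6,-12,-1, 4,12,-2,14.1,-11.3,-18.8,-1, 5.1,13.1,-4,14.1,-11.3,-18.8,-1, 6.5,14,-6.5,14.1,-11.3,-18.8,-1]';python3 - <<'E'
from h import *
st(); print(go(H(0,-2,95),RT))
s=snap("scene");crop(s,340,130,460,250,6,"s23.png")
E
```

```text
time: 26.4
tool_pos: [512.1, 122.6, 221.6]
tcp_rot: [3.14, -0.601, 0.518]
contact_force: [0.9, -0.3, 0.4]
grip_width: 65.1
26.4 [512.1 122.6 221.6] [ 3.14  -0.601  0.518] F [ 0.9 -0.3  0.4] w 65.1 q [-0.12  0.1   2.03  0.64  0.6   0.47]
(array([ 3.81,  1.87, -6.22]), array([ 0. ,  0.1, -0. ]))
```

View pics/s23.png

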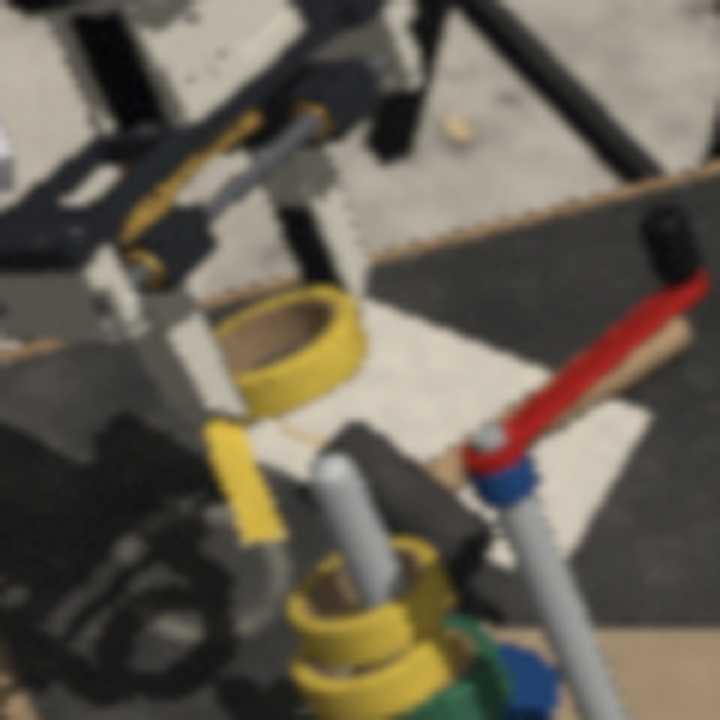

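```bash
python3 -m inch '[0.8,0.35,-1.3,0,0,0,-1, 1.6,0.75,-2.6,0,0,0,-1, 2.4,1.15,-3.9,0,0,0,-1, 3.1,1.5,-5.1,0,0,0,-1, 3.8,1.87,-6.2,0,0,0,-1]';python3 -m inch '[0,0,0,0,0,0,0.6, 0,0,0,0,0,0,1, 0,0,0,0,0,0,1, 0,0,0,0,0,0,1, 0,0,0,0,0,0,1]';python3 -m inch '[-2.4,-1.4,4,0,0,0,1, -4.8,-2.8,8,0,0,0,1, -6,-4,11,0,0,0,1, -6,-8,12,-4,2,7,1, -6,-12,12,-8,4.5,15,1]';python3 - <<'E'
from h import *
st(); 
print(go([592,-361,150],R.from_euler('xyz',[np.pi,0,np.pi/2])))
s=snap("scene");crop(s,370,190,450,300,7,"s24.png");crop(s,140,210,340,360,4,"s24b.png")
s=snap("top");crop(s,180,150,280,250,6,"t24.png")
E
```

```text
time: 26.95
tool_pos: [550.3, 141.4, 155.1]
tcp_rot: [-3.139, -0.596, 0.516]
contact_force: [-0.2, -0.2, -0.3]
grip_width: 65.6
time: 27.45
tool_pos: [550.4, 141.3, 155.8]
tcp_rot: [-3.14, -0.596, 0.516]
contact_force: [0.2, -0.5, -0.2]
grip_width: 91.5
time: 27.95
tool_pos: [489.9, 20.3, 278.9]
tcp_rot: [3.068, -0.455, 0.812]
contact_force: [2.3, 0.2, -0.6]
grip_width: 92.0
27.95 [489.9  20.3 278.9] [ 3.068 -0.455  0.812] F [ 2.3  0.2 -0.6] w 92.0 q [-0.37  0.06  1.83  0.45  1.04  0.21]
(array([ 10.21, -38.13, -12.89]), array([-23.2,  13.8,  43.7]))
```

View pics/s24.png

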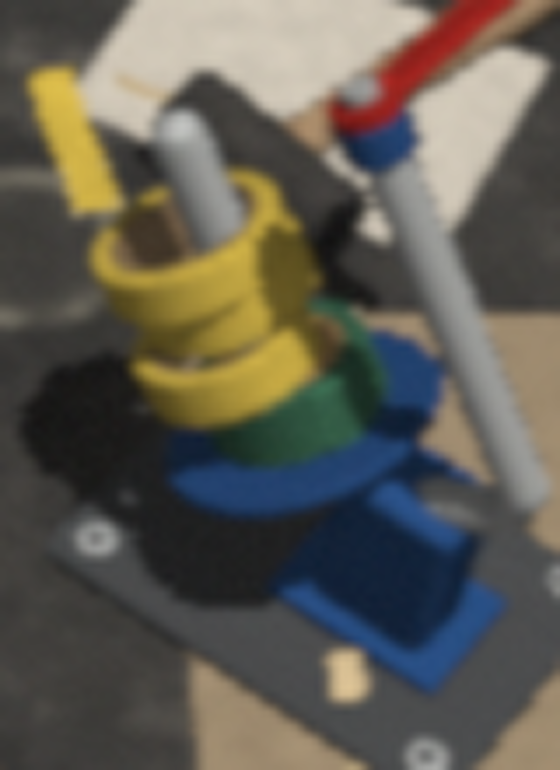

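View pics/t24.png

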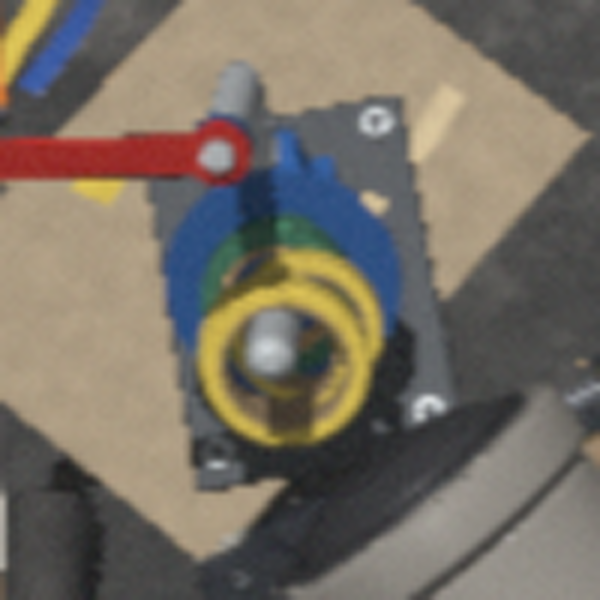

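View pics/s24b.png

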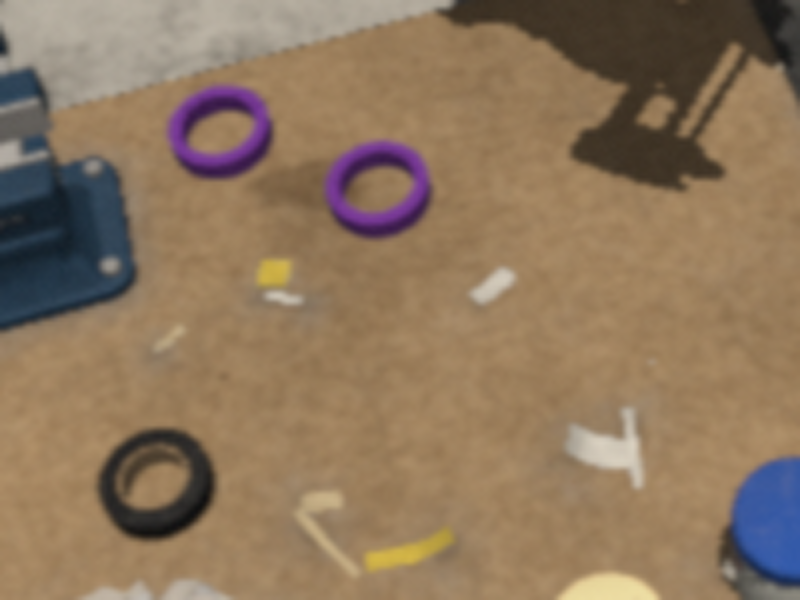

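Black has been knocked aside, to (157,482) in the crop. Before fetching it I'll check how flush the yellow stack is against a model overlay.

Run:
```python
from h import *
th=np.linspace(0,2*np.pi,80)
im=cv2.imread("pics/s24.png");tm=cv2.imread("pics/t24.png")
def ring(cx,cy,z,r,col):
    P=np.array([H(cx+r*np.cos(t),cy+r*np.sin(t),z) for t in th])
    cv2.polylines(im,[((proj("scene",P)-[370,190])*7+3).astype(np.int32)],True,col,1)
    cv2.polylines(tm,[((proj("top",P)-[180,150])*6+3).astype(np.int32)],True,col,1)
for (cx,cy,z0,z1,r,col) in [(-2,0,0,25,32,(0,0,255)),(-11,0,25,44,31,(255,0,255)),(-11,0,44,63,31,(255,255,0)),(-14,0,63,81,33,(0,255,0))]:
    ring(cx,cy,z0,r,col);ring(cx,cy,z1,r,col)
cv2.imwrite("pics/s24o.png",im);cv2.imwrite("pics/t24o.png",tm)
```

```text
(no output)
```

View pics/s24o.png

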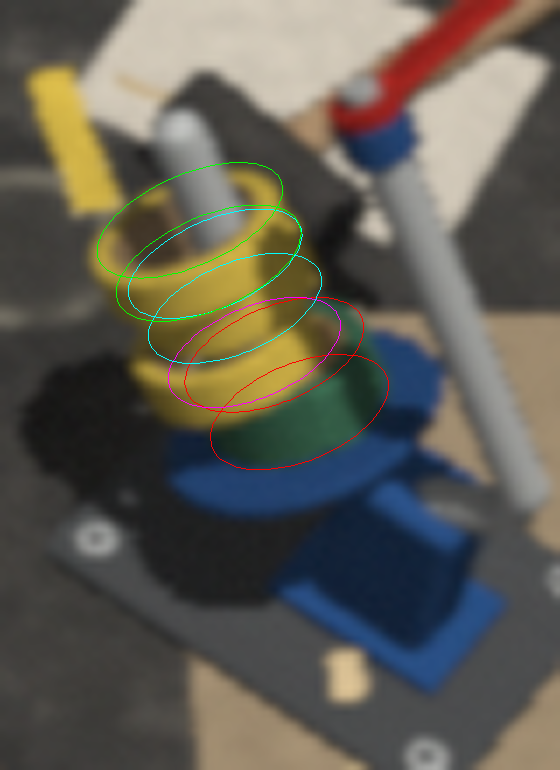

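View pics/t24o.png

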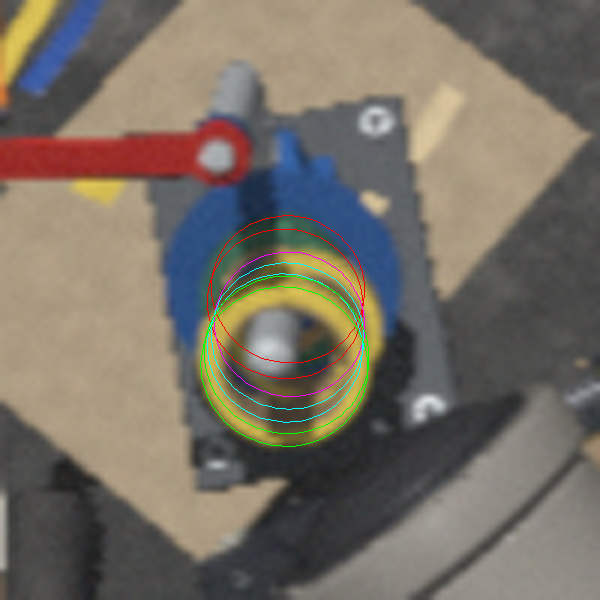

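The top yellow matches the model at z ≈ 81 mm, so the stack is seated flush. Now I'll re-measure black.

Run:
```python
from h import *
s=snap("scene");crop(s,140,280,240,370,7,"s25.png")
t=snap("top");crop(t,390,220,490,310,7,"t25.png")
```

```text
(no output)
```

View pics/s25.png

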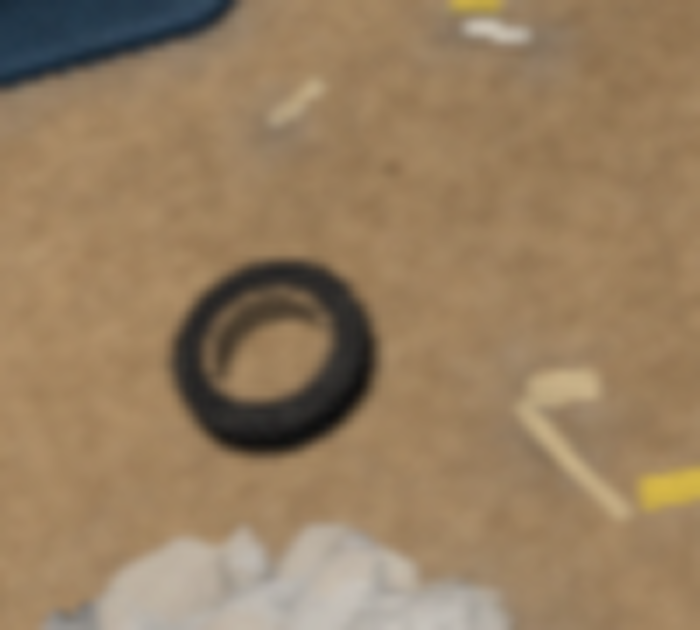

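View pics/t25.png

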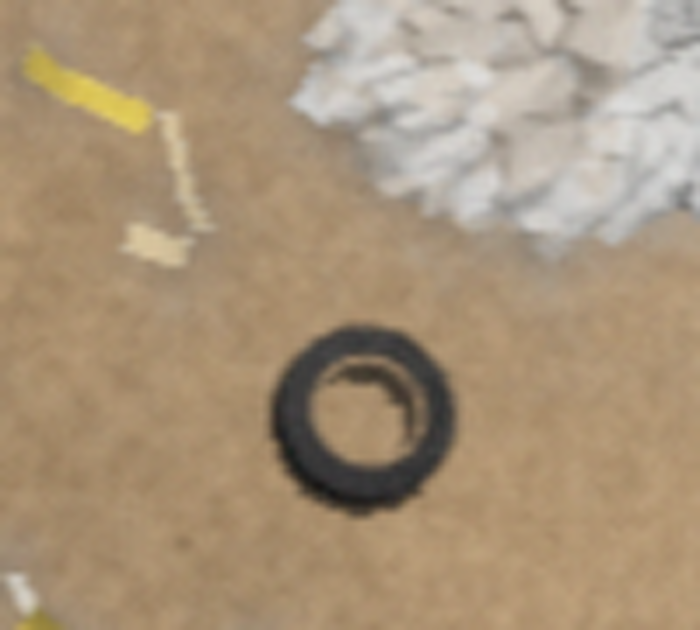

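Run:
```python
from h import *
a=(178.6,329);b=(442.4,278.6)
print(onz("scene",a,19),onz("top",b,19),tri(a,b))
for z in(0,50,100):print(z,[onz("top",(390+x/7,220+y/7),z)[:2].round() for x,y in((300,100),(390,190),(460,215),(550,245),(640,235))],[onz("scene",(140+x/7,280+y/7),z)[:2].round() for x,y in((60,620),(160,545),(240,530),(330,525),(410,575),(500,600))])
```

```text
[ 586.53412883 -410.57025278   19.        ] [ 582.51444321 -410.08937885   19.        ] (array([ 583.80299294, -411.13464685,   14.20168926]), np.float64(0.505187671491365))
0 [array([ 694., -359.]), array([ 671., -400.]), array([ 670., -427.]), array([ 670., -462.]), array([ 684., -493.])] [array([ 651., -492.]), array([ 636., -459.]), array([ 639., -433.]), array([ 647., -406.]), array([ 673., -384.]), array([ 690., -358.])]
50 [array([ 677., -353.]), array([ 655., -392.]), array([ 654., -418.]), array([ 653., -452.]), array([ 667., -481.])] [array([ 676., -480.]), array([ 661., -448.]), array([ 665., -424.]), array([ 672., -397.]), array([ 696., -377.]), array([ 713., -353.])]
100 [array([ 660., -347.]), array([ 639., -385.]), array([ 638., -410.]), array([ 637., -442.]), array([ 650., -470.])] [array([ 700., -467.]), array([ 687., -437.]), array([ 690., -414.]), array([ 697., -389.]), array([ 720., -370.]), array([ 736., -347.])]
```

```bash
python3 -m inch '[1,-5,0,0,4,0,1, 2,-10,0,0,8,0,1, 3,-15,0,0,12,0,1, 4,-20,-1,0,16,0,1, 5,-25,-2,0,20,0,1]';python3 - <<'E'
from h import *
st(); print(go([584.5,-410,120],R.from_euler('xyz',[np.pi,0,0])))
E
```

```text
time: 28.65
tool_pos: [539.4, -222.3, 256.9]
tcp_rot: [-2.954, -0.199, 0.716]
contact_force: [0.5, -1.4, 0.2]
grip_width: 91.9
28.65 [ 539.4 -222.3  256.9] [-2.954 -0.199  0.716] F [ 0.5 -1.4  0.2] w 91.9 q [-0.65  0.5   1.23  0.23  1.56  0.17]
(array([  4.51, -18.77, -13.69]), array([-14.4,   7.1, -41.9]))
```

```bash
python3 -m inch '[1,-5,-2,-3,1.4,-8,1, 2,-10,-4,-6,3,-16,1, 3,-14,-7,-9,4.3,-24,1, 4,-18,-10,-12,6,-33,1, 4.5,-18.8,-13,-14.4,7.1,-41,1]';python3 - <<'E'
from h import *
st(); print(go([584.5,-410,70],R.from_euler('xyz',[np.pi,0,0])))
E
```

```text
time: 29.15
tool_pos: [585.3, -412.2, 126.0]
tcp_rot: [-3.138, -0.001, 0.025]
contact_force: [-0.4, -0.8, -0.0]
grip_width: 92.0
29.15 [ 585.3 -412.2  126. ] [-3.138e+00 -1.000e-03  2.500e-02] F [-0.4 -0.8 -0. ] w 92.0 q [-0.72  0.78  1.04  0.    1.32  0.82]
(array([-0.08,  0.22, -5.6 ]), array([-0.2,  0.1, -1.4]))
```

```bash
python3 -m inch '[0,0.1,-2,0,0,-1.4,1, -0.1,0.2,-4,0,0,-1.4,1, -0.1,0.2,-5.6,0,0,-1.4,1, -0.1,0.2,-7,0,0,-1.4,1, -0.1,0.2,-7,0,0,-1.4,1]';python3 - <<'E'
from h import *
st(); print(go([584.5,-410,5],R.from_euler('xyz',[np.pi,0,0])))
s=snap("scene");crop(s,120,270,240,370,6,"s26.png")
t=snap("top");crop(t,380,210,500,320,6,"t26.png")
E
```

```text
time: 29.65
tool_pos: [583.7, -407.8, 53.3]
tcp_rot: [-3.135, 0.002, 0.001]
contact_force: [-0.3, 0.1, -0.1]
grip_width: 92.0
29.65 [ 583.7 -407.8   53.3] [-3.135e+00  2.000e-03  1.000e-03] F [-0.3  0.1 -0.1] w 92.0 q [-0.72  0.84  1.13  0.    1.18  0.85]
(array([ 0.08, -0.22, -4.83]), array([-0.4, -0.1, -0.1]))
```

View pics/s26.png

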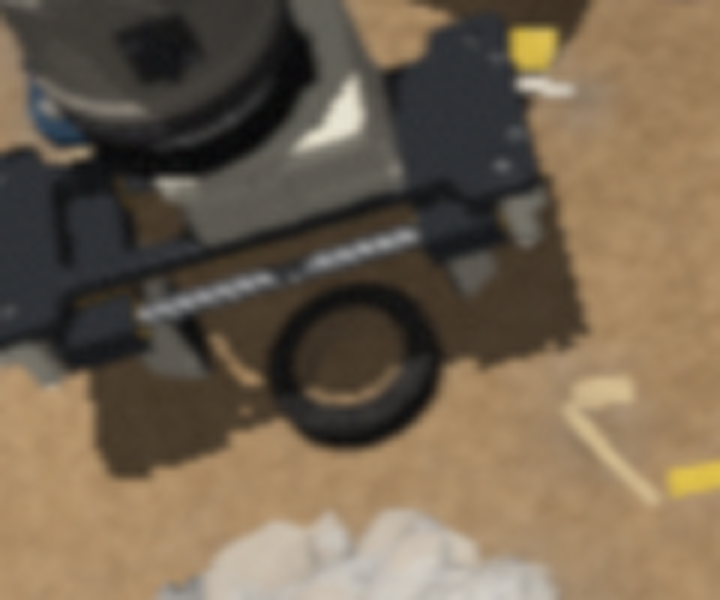

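View pics/t26.png

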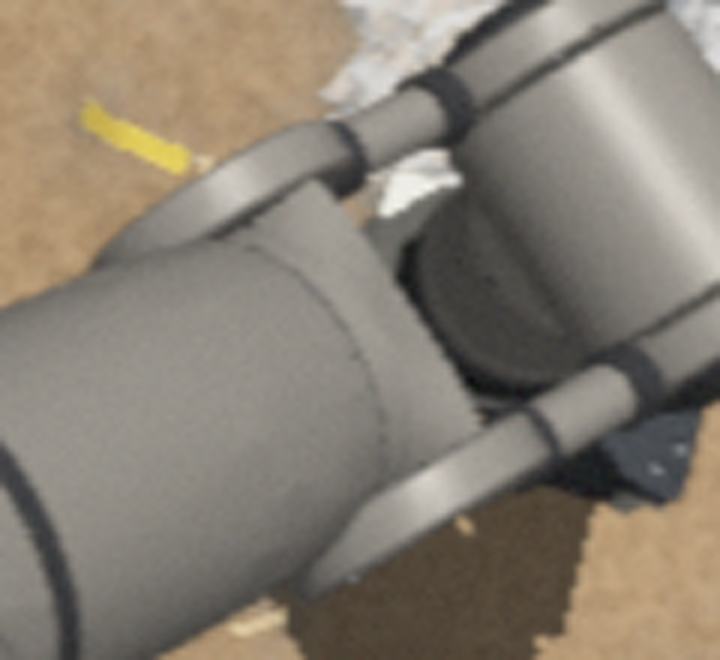

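```bash
python3 -m inch '[0.05,-0.1,-2,-0.4,0,0,1, 0.1,-0.2,-3.5,-0.4,0,0,1, 0.1,-0.2,-4.4,-0.4,0,0,1, 0.1,-0.2,-4.8,-0.4,0,0,1, 0.1,-0.2,-4.8,-0.4,0,0,1]';python3 - <<'E'
from h import *
st()
s=snap("scene");crop(s,120,270,240,370,6,"s27.png")
im=cv2.imread("pics/s27.png");o=bot.get_obs();M=R.from_euler('xyz',o["tcp_rot"]).as_matrix();p=o["tool_pos"]
th=np.linspace(0,2*np.pi,60)
for z in(0,19):
    for r in(16,32):
        P=np.array([[p[0]+r*np.cos(t),p[1]+r*np.sin(t),z] for t in th])
        cv2.polylines(im,[((proj("scene",P)-[120,270])*6+3).astype(np.int32)],True,(255,0,255),1)
for s in(1,-1):
    for d in(0,19):
        P=np.array([p+M[:,1]*s*(45.7+d)+M[:,0]*x for x in(-9.5,9.5)])
        cv2.polylines(im,[((proj("scene",P)-[120,270])*6+3).astype(np.int32)],False,(0,255,0),1)
cv2.imwrite("pics/s27o.png",im)
E
```

```text
time: 30.25
tool_pos: [585.6, -411.4, 7.8]
tcp_rot: [3.139, -0.001, 0.001]
contact_force: [-0.3, -0.5, 0.1]
grip_width: 91.9
30.25 [ 585.6 -411.4    7.8] [ 3.139e+00 -1.000e-03  1.000e-03] F [-0.3 -0.5  0.1] w 91.9 q [-0.72  0.89  1.15 -0.    1.09  0.85]
```

View pics/s27o.png

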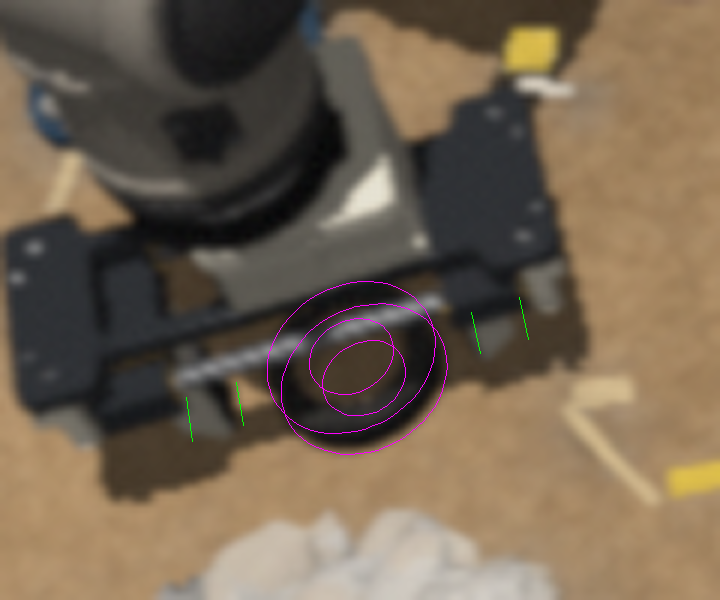

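The fingers and ring line up with the overlay to about 1 pixel. Closing and lifting.

```bash
python3 -m inch '[-0.1,0,-0.15,0,0,0,1, -0.1,0,-0.2,0,0,0,-1, -0.1,0,-0.2,0,0,0,-1, -0.1,0,-0.2,0,0,0,-1, -0.1,0,-0.2,0,0,0,-1]'; python3 -m inch '[0,0,0,0,0,0,-1, 0,0,4,0,0,0,-1, -1,2,9,0,0,0,-1, -2,6,14,0,0,0,-1, -3,11,19,0,0,0,-1]';python3 - <<'E'
from h import *
st(); print(go(H(0,-2,200),RT))
E
```

```text
time: 30.8
tool_pos: [584.9, -411.6, 6.6]
tcp_rot: [3.138, -0.002, 0.001]
contact_force: [-0.2, 1.2, 0.3]
grip_width: 64.5
time: 31.3
tool_pos: [560.3, -329.2, 169.1]
tcp_rot: [3.137, -0.003, -0.0]
contact_force: [1.1, -0.8, -1.2]
grip_width: 63.1
31.3 [ 560.3 -329.2  169.1] [ 3.137e+00 -3.000e-03 -0.000e+00] F [ 1.1 -0.8 -1.2] w 63.1 q [-0.65  0.61  1.24 -0.    1.29  0.92]
(array([-6.17, 44.12,  7.7 ]), array([  9.1, -33.4,  28.8]))
```

```bash
python3 -m inch '[-1.5,5,4,1,-4,3,-1, -3.5,10,7,2,-8,6,-1, -5.5,15,10,3,-12,10,-1, -7.5,20,11,4.5,-16,14,-1, -9,25,12,6,-21,18,-1]';python3 - <<'E'
from h import *
st(); print(go(H(0,-2,200),RT))
E
```

```text
time: 31.8
tool_pos: [484.4, -120.1, 279.2]
tcp_rot: [-3.101, -0.384, 0.312]
contact_force: [-0.2, 0.5, -0.9]
grip_width: 62.9
31.8 [ 484.4 -120.1  279.2] [-3.101 -0.384  0.312] F [-0.2  0.5 -0.9] w 62.9 q [-0.61  0.11  1.75  0.37  1.11  0.5 ]
(array([ 1.42, 23.22, -3.31]), array([  3.1, -12.2,  10.5]))
```

```bash
python3 -m inch '[-1,5,0,0.6,-2.5,2,-1, -1,10,0,1.2,-5,4,-1, 0,15,0,2,-8,7,-1, 0.5,19,-0.5,3.1,-12.2,10.5,-1, 1.4,23,-3,3.1,-12.2,10.5,-1]';python3 - <<'E'
from h import *
st(); print(go(H(0,-2,170),RT))
E
```

```text
time: 32.3
tool_pos: [498.3, 111.0, 250.8]
tcp_rot: [3.137, -0.606, 0.518]
contact_force: [1.5, -1.2, -1.6]
grip_width: 62.5
32.3 [498.3 111.  250.8] [ 3.137 -0.606  0.518] F [ 1.5 -1.2 -1.6] w 62.5 q [-0.16  0.03  2.02  0.59  0.68  0.5 ]
(array([ 1.5 ,  0.94, -2.95]), array([0. , 0.4, 0. ]))
```

The grip width has dropped from 64.5 to 62.5, so I'll look before inserting.

```bash
python3 -m inch '[1.5,0.94,-2.95,0,0.4,0,-1, 1.5,0.94,-2.95,0,0.4,0,-1, 1.5,0.94,-2.95,0,0.4,0,-1, 1.5,0.94,-2.95,0,0.4,0,-1, 1.5,0.94,-2.95,0,0.4,0,-1]'
python3 - <<'E'
from h import *
st()
o=bot.get_obs();M=R.from_euler('xyz',o["tcp_rot"]).as_matrix();p=o["tool_pos"]
th=np.linspace(0,2*np.pi,60)
for n,off in(("scene",[340,130]),("top",[170,140])):
    s=snap(n);crop(s,off[0],off[1],off[0]+120,off[1]+120,6,n[0]+"28.png")
    im=cv2.imread(f"pics/{n[0]}28.png")
    for r,b in((32,-12.4),(16,-12.4),(32,6.6)):
        P=p+b*M[:,2]+r*(np.cos(th)[:,None]*M[:,0]+np.sin(th)[:,None]*M[:,1])
        cv2.polylines(im,[((proj(n,P)-off)*6+3).astype(np.int32)],True,(255,0,255),1)
    cv2.imwrite(f"pics/{n[0]}28o.png",im)
E
```

```text
time: 32.8
tool_pos: [513.8, 119.4, 222.7]
tcp_rot: [3.14, -0.601, 0.515]
contact_force: [0.3, -0.5, -1.0]
grip_width: 62.6
32.8 [513.8 119.4 222.7] [ 3.14  -0.601  0.515] F [ 0.3 -0.5 -1. ] w 62.6 q [-0.13  0.11  2.03  0.64  0.6   0.47]
```

View pics/s28.png

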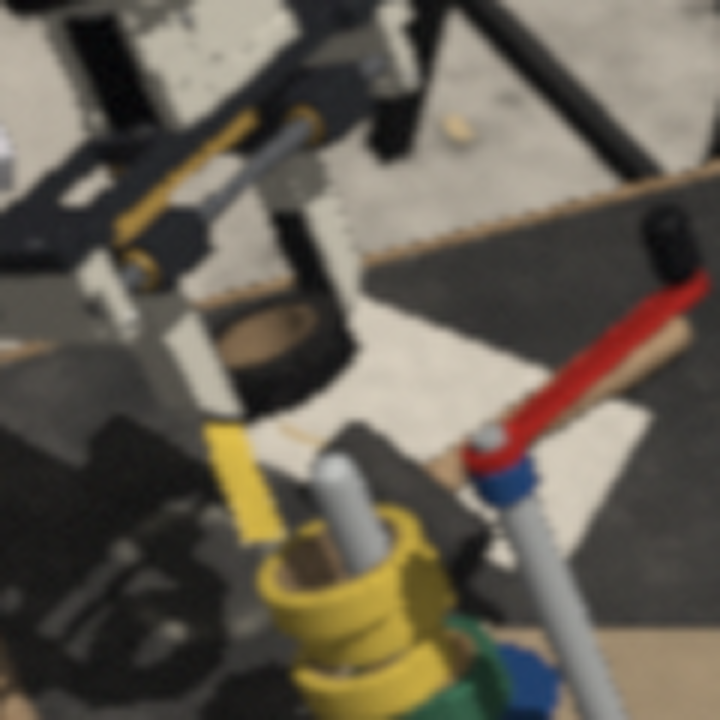

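View pics/s28o.png

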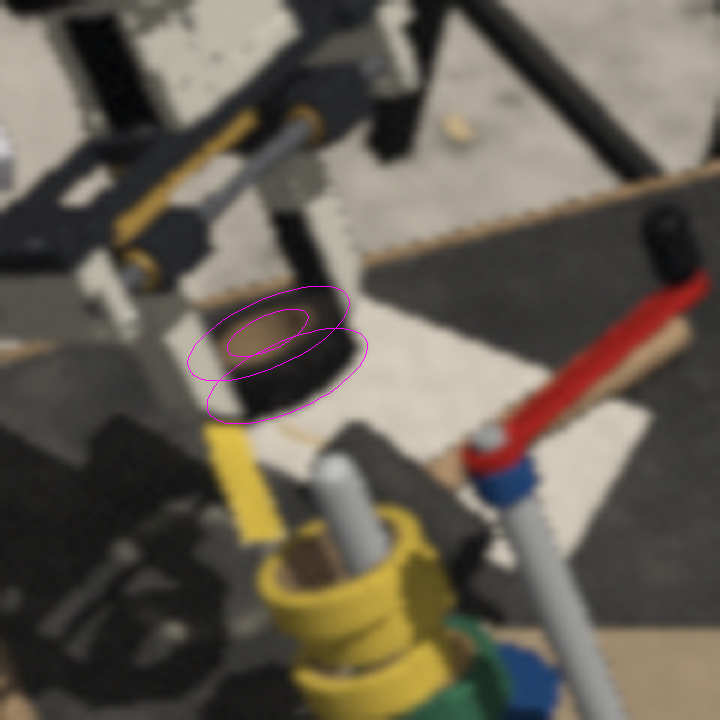

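View pics/t28o.png

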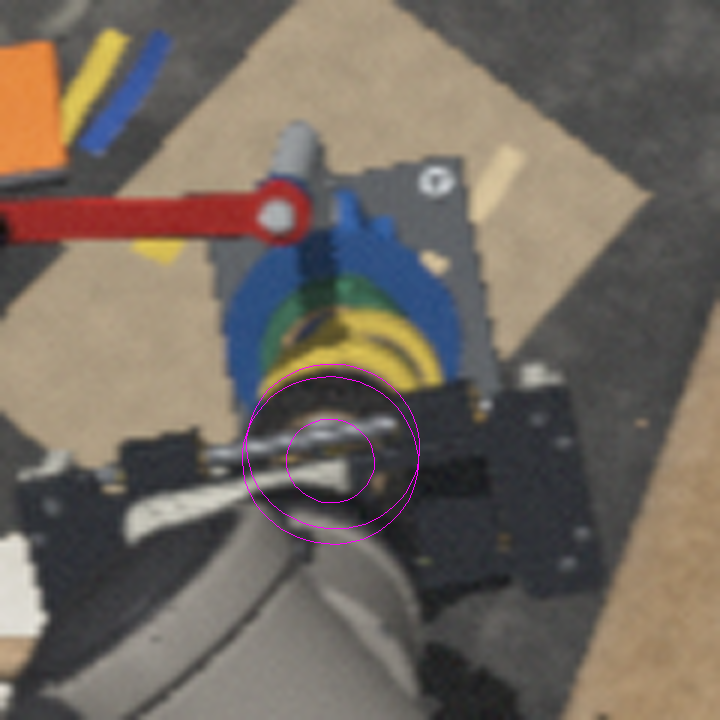

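```bash
python3 -m inch '[0.5,0.3,-0.8,0,0,0,-1, 1,0.55,-1.6,0,0,0,-1, 1.4,0.8,-2.3,0,0,0,-1, 1.7,0.97,-2.8,0,0,0,-1, 1.9,1.1,-3.2,0,0,0,-1]'
python3 - <<'E'
from h import *
st()
o=bot.get_obs();M=R.from_euler('xyz',o["tcp_rot"]).as_matrix();p=o["tool_pos"]
print("hook frame tcp",(Rh.T@(p-HO)).round(1))
th=np.linspace(0,2*np.pi,60)
for n,off in(("scene",[350,150]),("top",[180,160])):
    s=snap(n);crop(s,off[0],off[1],off[0]+80,off[1]+80,9,n[0]+"29.png")
E
```

```text
time: 33.4
tool_pos: [532.7, 130.9, 189.4]
tcp_rot: [3.141, -0.6, 0.515]
contact_force: [-0.6, 0.4, -0.5]
grip_width: 62.8
33.4 [532.7 130.9 189.4] [ 3.141 -0.6    0.515] F [-0.6  0.4 -0.5] w 62.8 q [-0.09  0.19  2.03  0.71  0.51  0.41]
hook frame tcp [ 1.000e-01 -2.400e+00  1.312e+02]
```

View pics/s29.png

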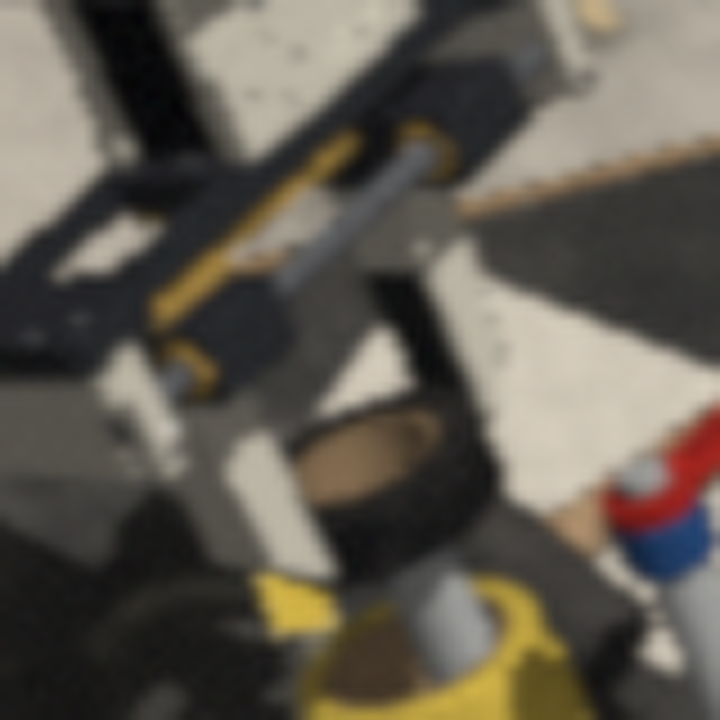

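View pics/t29.png

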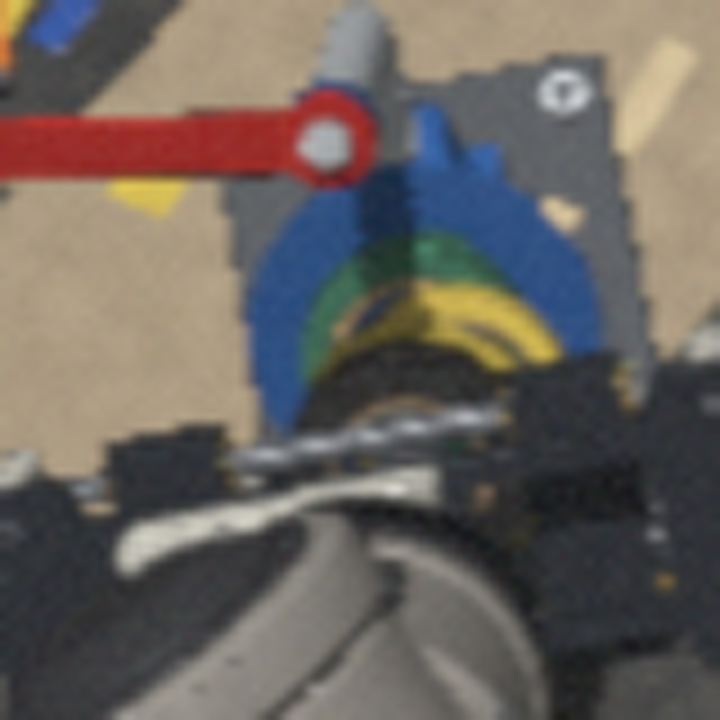

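```bash
python3 -m inch '[-0.12,0.22,0,0,0,0,-1, 0.1,0.35,-0.4,0,0,0,-1, 0.35,0.5,-0.8,0,0,0,-1, 0.6,0.63,-1.2,0,0,0,-1, 0.6,0.63,-1.2,0,0,0,-1]'
python3 - <<'E'
from h import *
st()
p=bot.get_obs()["tool_pos"];print("hook frame tcp",(Rh.T@(p-HO)).round(1))
for n,off in(("scene",[350,150]),):
    s=snap(n);crop(s,off[0],off[1],off[0]+80,off[1]+80,9,n[0]+"30.png")
E
```

```text
time: 34.0
tool_pos: [538.5, 137.3, 176.8]
tcp_rot: [-3.141, -0.599, 0.515]
contact_force: [-0.6, 0.3, -1.9]
grip_width: 62.8
34.0 [538.5 137.3 176.8] [-3.141 -0.599  0.515] F [-0.6  0.3 -1.9] w 62.8 q [-0.07  0.23  2.03  0.74  0.48  0.39]
hook frame tcp [ -0.2   0.3 116.1]
```

View pics/s30.png

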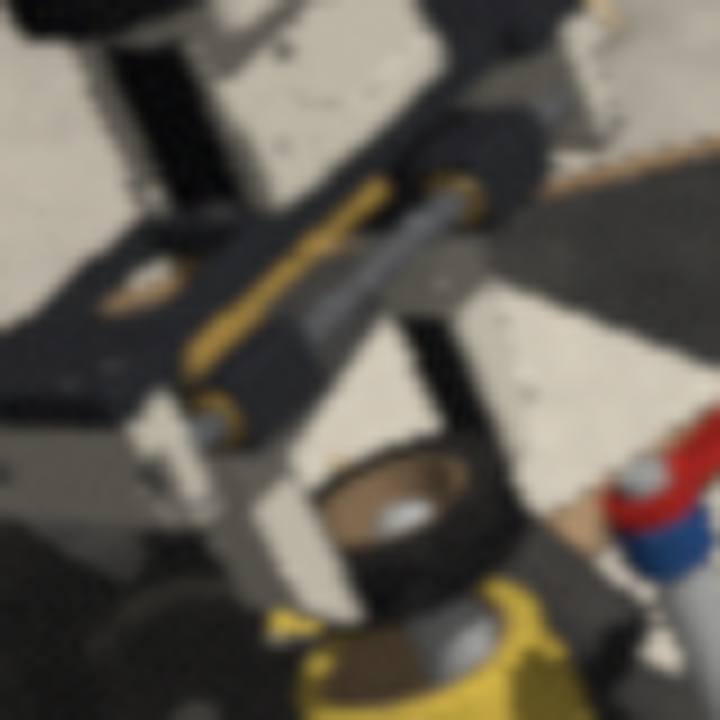

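The tip is inside the hole at (405,515), with no contact force. Going deeper, then releasing.

```bash
python3 -m inch '[0.25,0.14,-0.4,0,0,0,-1, 0.5,0.28,-0.8,0,0,0,-1, 0.75,0.42,-1.2,0,0,0,-1, 0.93,0.53,-1.57,0,0,0,-1, 0.93,0.53,-1.57,0,0,0,-1]';python3 -c "
from h import *
st();s=snap('scene');crop(s,350,150,430,230,9,'s31.png')"
```

```text
time: 34.55
tool_pos: [547.7, 142.7, 160.6]
tcp_rot: [-3.141, -0.598, 0.515]
contact_force: [-0.7, -0.2, -1.3]
grip_width: 62.5
34.55 [547.7 142.7 160.6] [-3.141 -0.598  0.515] F [-0.7 -0.2 -1.3] w 62.5 q [-0.06  0.27  2.03  0.79  0.44  0.34]
```

View pics/s31.png

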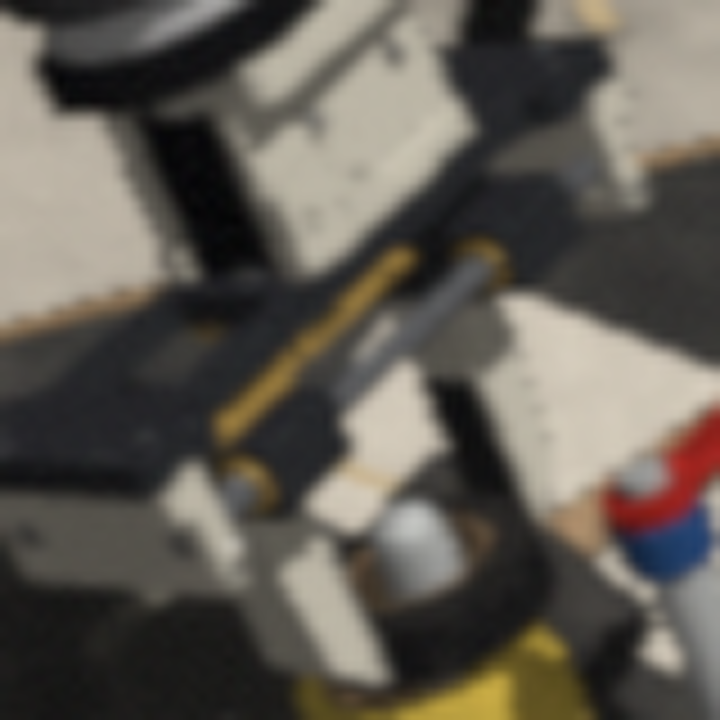

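```bash
python3 -m inch '[0,0,0,0,0,0,0.6, 0,0,0,0,0,0,1, 0,0,0,0,0,0,1, 0,0,0,0,0,0,1, 0,0,0,0,0,0,1]';python3 -m inch '[-2.4,-1.4,4,0,0,0,1, -4.8,-2.8,8,0,0,0,1, -6,-4,11,0,0,0,1, -7,-4,13,0,0,0,1, -7,-4,13,0,0,0,0.5]';python3 - <<'E'
from h import *
st()
s=snap("scene");crop(s,370,190,450,300,7,"s32.png")
t=snap("top");crop(t,180,150,280,250,6,"t32.png")
im=cv2.imread("pics/s32.png");tm=cv2.imread("pics/t32.png")
th=np.linspace(0,2*np.pi,80)
def ring(cx,cy,z,r,col):
    P=np.array([H(cx+r*np.cos(t),cy+r*np.sin(t),z) for t in th])
    cv2.polylines(im,[((proj("scene",P)-[370,190])*7+3).astype(np.int32)],True,col,1)
    cv2.polylines(tm,[((proj("top",P)-[180,150])*6+3).astype(np.int32)],True,col,1)
ring(-6,0,100,32,(0,255,0));ring(-6,0,81,32,(0,255,0));ring(-6,0,100,16,(0,255,0))
cv2.imwrite("pics/s32o.png",np.hstack([cv2.imread("pics/s32.png"),im])[:600, :]);cv2.imwrite("pics/t32o.png",tm)
E
```

```text
time: 35.1
tool_pos: [547.7, 142.7, 161.0]
tcp_rot: [-3.141, -0.599, 0.515]
contact_force: [0.8, 0.3, 0.7]
grip_width: 91.3
time: 35.6
tool_pos: [478.2, 102.2, 294.4]
tcp_rot: [3.137, -0.604, 0.517]
contact_force: [1.2, -0.6, -0.2]
grip_width: 87.6
35.6 [478.2 102.2 294.4] [ 3.137 -0.604  0.517] F [ 1.2 -0.6 -0.2] w 87.6 q [-0.2  -0.06  1.97  0.53  0.82  0.57]
```

View pics/s32o.png

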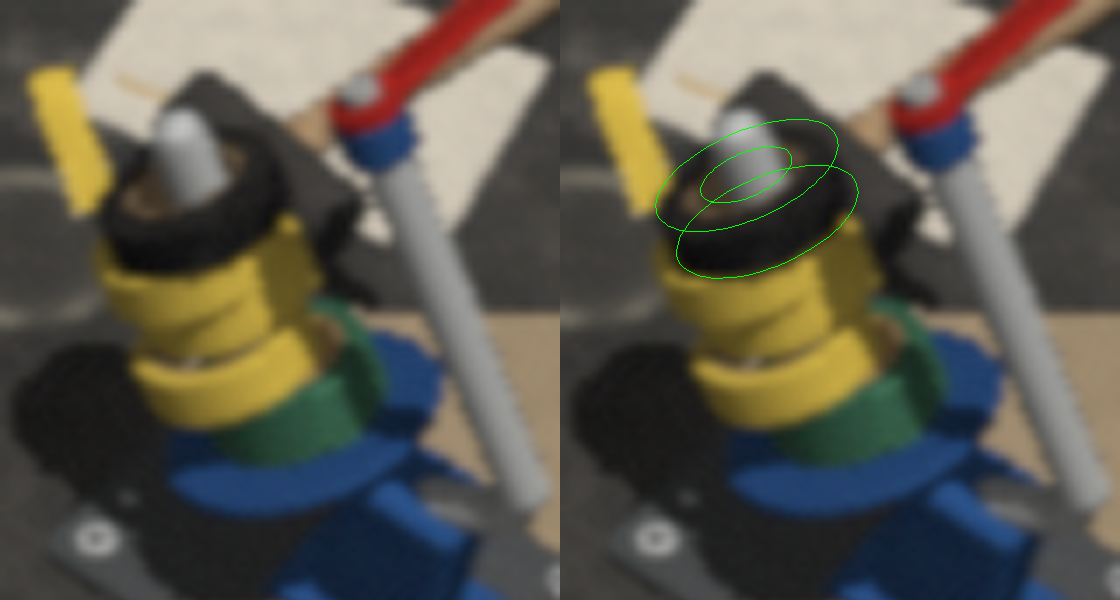

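View pics/t32.png

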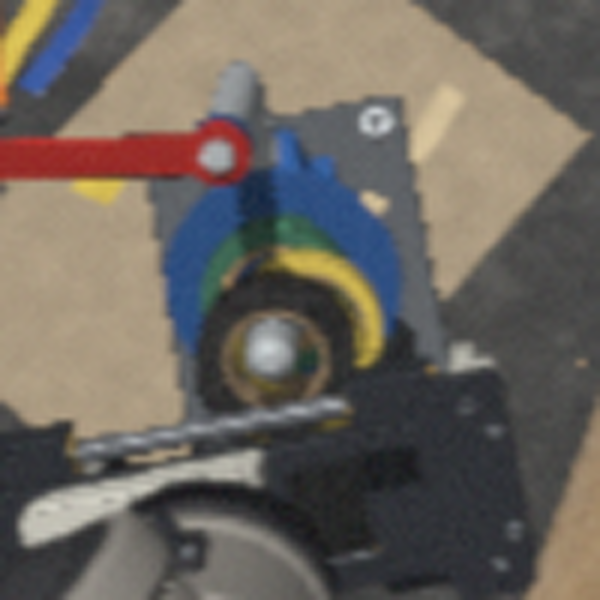

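Black matches the overlay and sits on top of the stack. Now I'll go back to the keeper knob.

Run:
```python
from h import *
print(go(np.array([547.4,263.2,254])-60*np.array([.491,.279,-.825]),RT))
print((Rh.T@(np.array([547.4,263.2,254])-HO)).round(1))
```

```text
(array([ 4.02, 14.39,  1.25]), array([ 0. , -0. ,  0.1]))
[101.1 105.4 140.5]
```

```bash
python3 -m inch '[1,4,1,0,0,0,0.1, 2,8,1.3,0,0,0,0.1, 3,12,1.3,0,0,0,0.1, 4,14.4,1.25,0,0,0,0.1, 4,14.4,1.25,0,0,0,0.1]';python3 - <<'E'
from h import *
st();print(go([547.4,263.2,254],RT))
s=snap("scene");crop(s,380,110,500,220,6,"s33.png")
o=bot.get_obs();M=R.from_euler('xyz',o["tcp_rot"]).as_matrix();p=o["tool_pos"]
for s in(1,-1):print((proj("scene",p+M[:,1]*s*25)[0]-[380,110])*6)
print((proj("scene",kn(1.75))[0]-[380,110])*6)
E
```

```text
time: 36.2
tool_pos: [517.7, 249.7, 300.8]
tcp_rot: [-3.14, -0.596, 0.518]
contact_force: [-0.2, 0.3, -0.8]
grip_width: 50.9
36.2 [517.7 249.7 300.8] [-3.14  -0.596  0.518] F [-0.2  0.3 -0.8] w 50.9 q [0.22 0.09 1.8  0.26 0.69 1.12]
(array([ 2.97,  1.35, -4.68]), array([ 0. , -0.2, -0.2]))
[355.2166121  282.95111987]
[430.8518038  209.96201059]
[438.38506692 362.88024368]
```

View pics/s33.png

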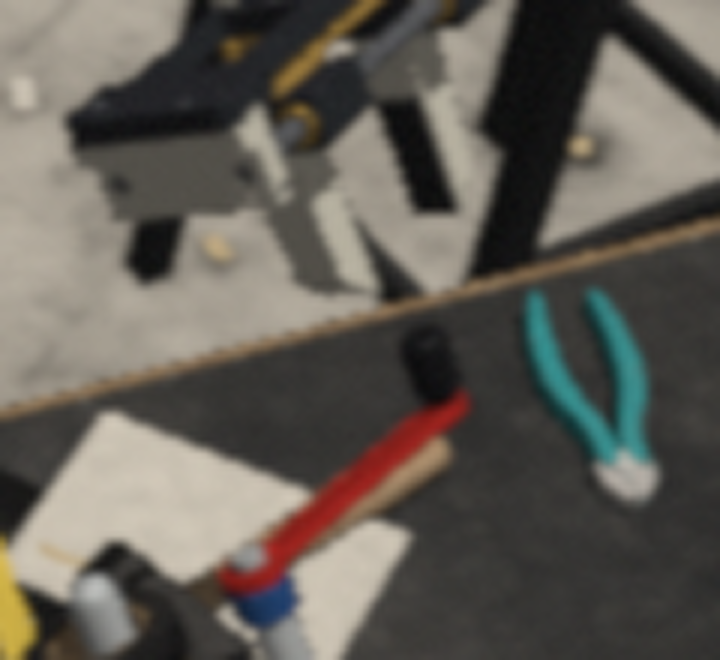

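```bash
python3 -m inch '[0.7,0.3,-1.1,0,0,0,0.1, 1.5,0.7,-2.3,0,0,0,0.1, 2.2,1,-3.5,0,0,0,0.1, 2.9,1.3,-4.6,0,0,0,0.1, 2.95,1.35,-4.65,0,0,0,0.1]';python3 -m inch '[0,0,0,0,0,0,-1, 0,0,0,0,0,0,-1, 0,0,0,0,0,0,-1, 0,0,0,0,0,0,-1, 0,0,0,0,0,0,-1]';python3 - <<'E'
from h import *
st()
p=bot.get_obs()["tool_pos"];q=Rh.T@(p-HO);print(q.round(1),np.arctan2(q[1],85-q[0]))
print(go([547.4,263.2,254],RT))
for a in np.arange(1.7,-.25,-.1): print(round(a,2),((kn(a,141)-kn(1.7,141))/10).round(2))
E
```

```text
time: 36.75
tool_pos: [546.6, 261.3, 251.5]
tcp_rot: [-3.139, -0.591, 0.516]
contact_force: [-0.6, 0.4, -0.1]
grip_width: 50.3
time: 37.25
tool_pos: [545.9, 262.3, 252.0]
tcp_rot: [-3.136, -0.592, 0.516]
contact_force: [-1.8, 3.1, 1.5]
grip_width: 17.1
37.25 [545.9 262.3 252. ] [-3.136 -0.592  0.516] F [-1.8  3.1  1.5] w 17.1 q [0.24 0.2  1.81 0.29 0.58 1.09]
[ 98.5 105.4 139.8] 1.6979831665690122
(array([0.15, 0.09, 0.2 ]), array([ 0. , -0.5, -0.1]))
1.7 [0. 0. 0.]
1.6 [-0.8  -0.36 -0.6 ]
1.5 [-1.55 -0.81 -1.19]
1.4 [-2.24 -1.35 -1.79]
1.3 [-2.87 -1.97 -2.37]
1.2 [-3.43 -2.67 -2.94]
1.1 [-3.91 -3.44 -3.49]
1.0 [-4.31 -4.27 -4.  ]
0.9 [-4.62 -5.16 -4.49]
0.8 [-4.85 -6.09 -4.94]
0.7 [-4.98 -7.06 -5.35]
0.6 [-5.03 -8.06 -5.71]
0.5 [-4.98 -9.07 -6.02]
0.4 [ -4.84 -10.08  -6.28]
0.3 [ -4.61 -11.1   -6.49]
0.2 [ -4.29 -12.1   -6.64]
0.1 [ -3.89 -13.07  -6.73]
-0.0 [ -3.4  -14.02  -6.76]
-0.1 [ -2.84 -14.91  -6.73]
-0.2 [ -2.21 -15.76  -6.64]
```

The knob is pinched. I'll sweep the keeper back along its arc.

```bash
python3 -m inch '[-0.8,-0.35,-0.5,0,0,0,-1, -1.55,-0.8,-1.1,0,0,0,-1, -2.25,-1.35,-1.7,0,0,0,-1, -2.9,-1.95,-2.3,0,0,0,-1, -3.45,-2.65,-2.85,0,0,0,-1]';python3 - <<'E'
from h import *
st()
p=bot.get_obs()["tool_pos"];q=Rh.T@(p-HO);print(q.round(1),np.arctan2(q[1],85-q[0]))
for a in np.arange(1.1,.65,-.1): print(round(a,2),((kn(a,141)-p)/10).round(2))
E
```

```text
time: 37.75
tool_pos: [510.0, 236.7, 222.6]
tcp_rot: [-3.135, -0.59, 0.517]
contact_force: [1.5, 10.2, -7.4]
grip_width: 16.8
37.75 [510.  236.7 222.6] [-3.135 -0.59   0.517] F [ 1.5 10.2 -7.4] w 16.8 q [0.19 0.15 1.96 0.4  0.5  0.94]
[ 45.7 100.9 140.3] 1.1991939441189887
1.1 [-0.35 -0.93 -0.44]
1.0 [-0.75 -1.77 -0.96]
0.9 [-1.06 -2.65 -1.44]
0.8 [-1.29 -3.58 -1.89]
0.7 [-1.43 -4.55 -2.3 ]
```

```bash
python3 -m inch '[-0.35,-0.9,-0.44,0,0,0,-1, -0.75,-1.75,-0.95,0,0,0,-1, -1.05,-2.65,-1.4,0,0,0,-1, -1.3,-3.6,-1.85,0,0,0,-1, -1.43,-4.55,-2.25,0,0,0,-1]';python3 - <<'E'
from h import *
st()
p=bot.get_obs()["tool_pos"];q=Rh.T@(p-HO);print(q.round(1),np.arctan2(q[1],85-q[0]))
for a in np.arange(.6,.15,-.1): print(round(a,2),((kn(a,141)-p)/10).round(2))
E
```

```text
time: 38.25
tool_pos: [490.0, 193.0, 195.8]
tcp_rot: [-3.126, -0.579, 0.519]
contact_force: [-6.7, 9.4, -10.9]
grip_width: 16.5
38.25 [490.  193.  195.8] [-3.126 -0.579  0.519] F [ -6.7   9.4 -10.9] w 16.5 q [0.08 0.14 2.07 0.57 0.48 0.67]
[ -1.6  72.6 140.2] 0.6980181961612554
0.6 [ 0.53 -1.17  0.01]
0.5 [ 0.58 -2.18 -0.3 ]
0.4 [ 0.72 -3.2  -0.56]
0.3 [ 0.95 -4.21 -0.76]
0.2 [ 1.27 -5.21 -0.91]
```

```bash
python3 -m inch '[0.4,-0.7,0.1,0,-0.5,0,-1, 0.55,-1.5,0,0,-1,0,-1, 0.58,-2.2,-0.25,0,-1,0,-1, 0.72,-3.2,-0.5,0,-1,0,-1, 0.95,-4.2,-0.7,0,-1,0,-1]';python3 - <<'E'
from h import *
st()
p=bot.get_obs()["tool_pos"];q=Rh.T@(p-HO);print(q.round(1),np.arctan2(q[1],85-q[0]))
for a in np.arange(.3,-.15,-.1): print(round(a,2),((kn(a,141)-p)/10).round(2))
s=snap("scene");crop(s,350,140,470,250,6,"s34.png")
E
```

```text
time: 38.75
tool_pos: [490.5, 153.4, 182.4]
tcp_rot: [-3.123, -0.578, 0.527]
contact_force: [-20.4, 2.3, -9.9]
grip_width: 15.6
38.75 [490.5 153.4 182.4] [-3.123 -0.578  0.527] F [-20.4   2.3  -9.9] w 15.6 q [-0.05  0.15  2.1   0.7   0.5   0.44]
[-24.9  37.9 139.9] 0.3324306472820352
0.3 [ 0.89 -0.25  0.58]
0.2 [ 1.21 -1.25  0.43]
0.1 [ 1.61 -2.23  0.34]
-0.0 [ 2.1  -3.17  0.31]
-0.1 [ 2.66 -4.07  0.34]
```

View pics/s34.png

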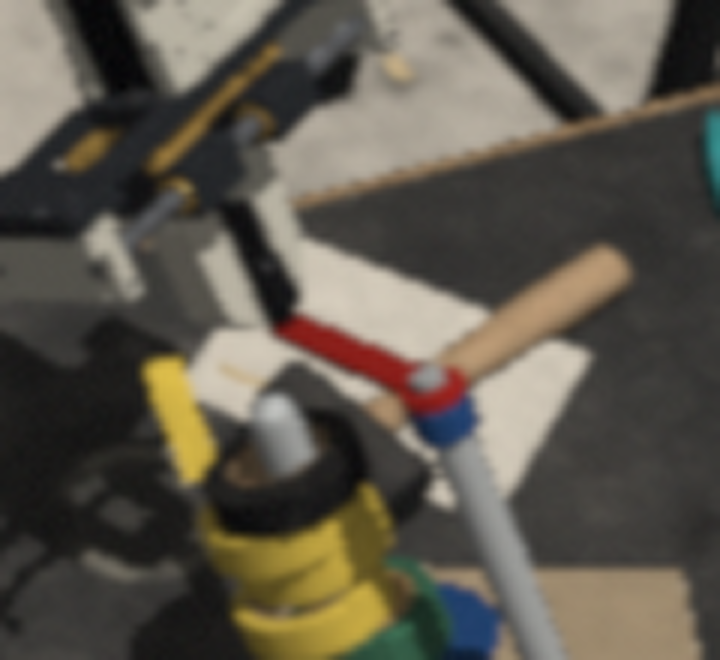

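The knob is slipping to the pad edge (radial error about 10 mm). I'll open, re-centre and re-pinch.

```bash
python3 -m inch '[0,0,0,0,0,0,0, 0,0,0,0,0,0,0.1, 0,0,0,0,0,0,0.1, 0,0,0,0,-1,0,0.1, 0,0,0,0,-1,0,0.1]';python3 - <<'E'
from h import *
st()
s=snap("scene");crop(s,350,140,470,250,6,"s35.png")
t=snap("top");crop(t,170,150,270,240,7,"t35.png")
for a in(.3,.35,.4):print(a,go(kn(a,141),RT),(proj("scene",kn(a))[0]-[350,140])*6,(proj("top",kn(a))[0]-[170,150])*7)
E
```

```text
time: 39.3
tool_pos: [491.3, 152.3, 182.7]
tcp_rot: [-3.136, -0.594, 0.533]
contact_force: [0.8, 0.3, -0.0]
grip_width: 48.5
39.3 [491.3 152.3 182.7] [-3.136 -0.594  0.533] F [ 0.8  0.3 -0. ] w 48.5 q [-0.05  0.14  2.12  0.74  0.48  0.39]
0.3 (array([ 0.82, -0.14,  0.56]), array([-0.1, -0.5, -1.2])) [257.88346757 291.52302622] [293.8525346 505.6852894]
0.35 (array([0.69, 0.37, 0.65]), array([-0.1, -0.5, -1.2])) [268.78053864 284.3456213 ] [277.39002021 503.59477834]
0.4 (array([0.59, 0.88, 0.76]), array([-0.1, -0.5, -1.2])) [279.99722754 277.31203183] [261.01514122 500.72802022]
```

View pics/s35.png

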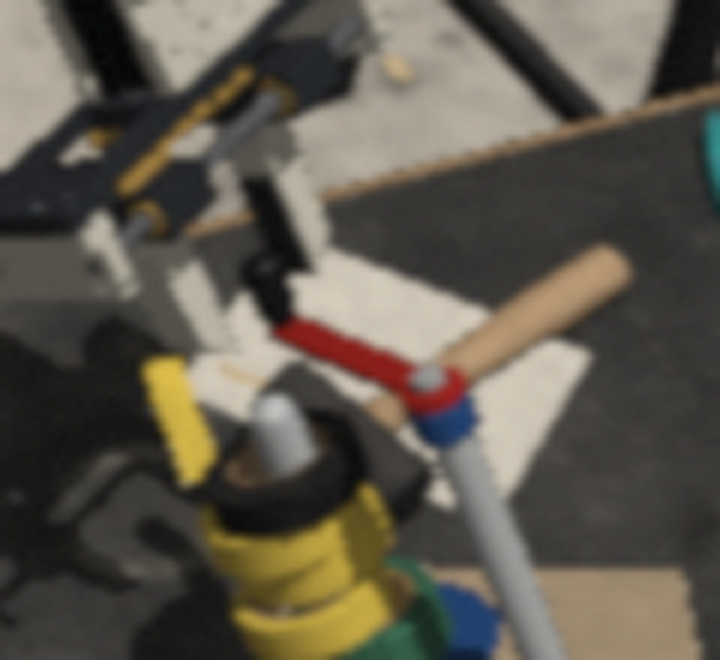

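View pics/t35.png

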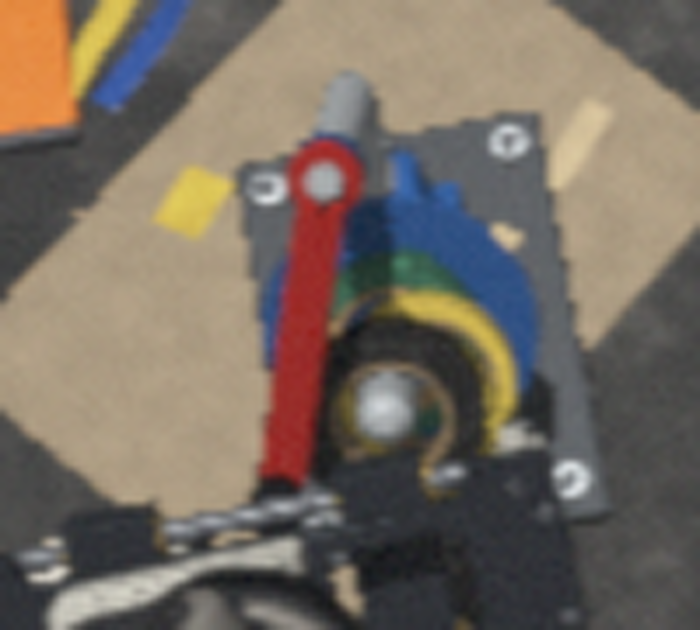

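```bash
python3 -m inch '[0.4,0.2,0.35,0,-0.5,-1.2,0.1, 0.75,0.37,0.65,0,-0.5,-1.2,0.1, 0.75,0.37,0.65,0,-0.5,-1.2,-1, 0.75,0.37,0.65,0,-0.5,-1.2,-1, 0.75,0.37,0.65,0,-0.5,-1.2,-1]';python3 -m inch '[0,0,0,0,0,0,-1, 0,0,0,0,0,0,-1, 0,0,0,0,0,0,-1, 0,0,0,0,0,0,-1, 0,0,0,0,0,0,-1]';python3 - <<'E'
from h import *
st()
p=bot.get_obs()["tool_pos"];q=Rh.T@(p-HO);print(q.round(1),np.arctan2(q[1],85-q[0]))
for a in np.arange(.3,-.15,-.05): print(round(a,2),((kn(a,141)-p)/10).round(2))
E
```

```text
time: 39.9
tool_pos: [498.7, 155.9, 189.0]
tcp_rot: [-3.14, -0.601, 0.515]
contact_force: [1.0, -0.0, -0.6]
grip_width: 31.3
time: 40.4
tool_pos: [498.5, 155.9, 188.8]
tcp_rot: [-3.14, -0.6, 0.515]
contact_force: [-1.2, 0.8, -0.8]
grip_width: 17.1
40.4 [498.5 155.9 188.8] [-3.14  -0.6    0.515] F [-1.2  0.8 -0.8] w 17.1 q [-0.03  0.14  2.1   0.7   0.47  0.46]
[-14.6  36.2 140.6] 0.34876035075962786
0.3 [ 0.1  -0.51 -0.06]
0.25 [ 0.25 -1.01 -0.14]
0.2 [ 0.42 -1.5  -0.21]
0.15 [ 0.61 -2.   -0.26]
0.1 [ 0.82 -2.48 -0.3 ]
0.05 [ 1.05 -2.96 -0.32]
0.0 [ 1.3  -3.42 -0.33]
-0.05 [ 1.57 -3.88 -0.32]
-0.1 [ 1.86 -4.32 -0.3 ]
```

```bash
python3 -m inch '[0.15,-0.5,-0.05,0,0,0,-1, 0.28,-1,-0.13,0,0,0,-1, 0.45,-1.5,-0.2,0,0,0,-1, 0.63,-2,-0.25,0,0,0,-1, 0.83,-2.45,-0.3,0,0,0,-1]';python3 - <<'E'
from h import *
st()
p=bot.get_obs()["tool_pos"];q=Rh.T@(p-HO);print(q.round(1),np.arctan2(q[1],85-q[0]))
for a in np.arange(.1,-.15,-.05): print(round(a,2),((kn(a,141)-p)/10).round(2))
E
```

```text
time: 40.9
tool_pos: [505.8, 131.3, 184.8]
tcp_rot: [-3.138, -0.598, 0.515]
contact_force: [-4.7, 2.6, -4.3]
grip_width: 17.0
40.9 [505.8 131.3 184.8] [-3.138 -0.598  0.515] F [-4.7  2.6 -4.3] w 17.0 q [-0.1   0.16  2.1   0.75  0.5   0.36]
[-21.6  11.2 140.5] 0.10459104655456244
0.1 [ 0.09 -0.02  0.1 ]
0.05 [ 0.32 -0.5   0.08]
0.0 [ 0.57 -0.96  0.07]
-0.05 [ 0.84 -1.42  0.08]
-0.1 [ 1.13 -1.86  0.1 ]
```

```bash
python3 -m inch '[0.2,-0.25,0.05,0,0,0,-1, 0.35,-0.5,0.07,0,0,0,-1, 0.5,-0.75,0.07,0,0,0,-1, 0.6,-0.96,0.07,0,0,0,-1, 0.7,-1.15,0.07,0,0,0,-1]';python3 - <<'E'
from h import *
st()
p=bot.get_obs()["tool_pos"];q=Rh.T@(p-HO);print(q.round(1),np.arctan2(q[1],85-q[0]));print(Rh.T@bot.get_obs()["contact_force"])
s=snap("scene");crop(s,350,140,470,250,6,"s36.png")
t=snap("top");crop(t,170,150,270,240,7,"t36.png")
E
```

```text
time: 41.4
tool_pos: [511.8, 120.7, 184.9]
tcp_rot: [-3.134, -0.597, 0.514]
contact_force: [-5.4, 14.0, -4.8]
grip_width: 17.5
41.4 [511.8 120.7 184.9] [-3.134 -0.597  0.514] F [-5.4 14.  -4.8] w 17.5 q [-0.13  0.17  2.08  0.75  0.53  0.33]
[-21.6  -1.  140.6] -0.009439308147738612
[-0.88881771 14.81395139 -5.23502116]
```

View pics/s36.png

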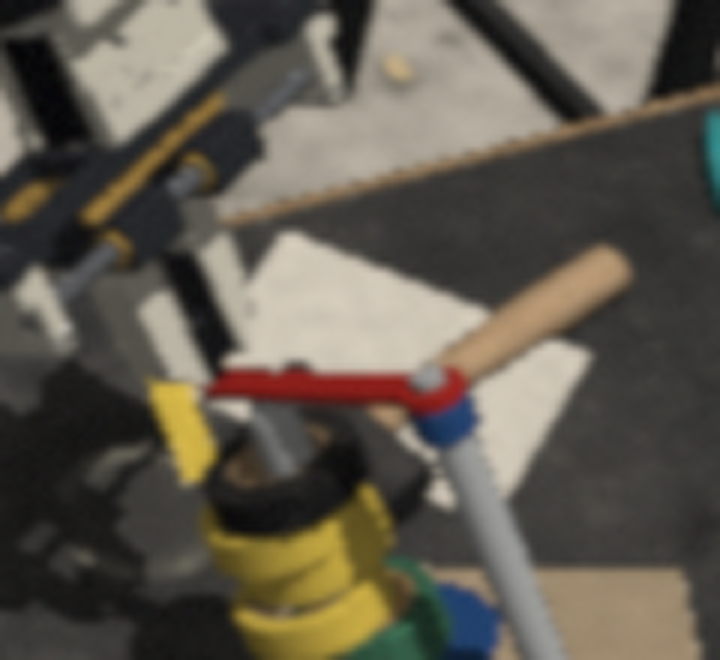

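View pics/t36.png

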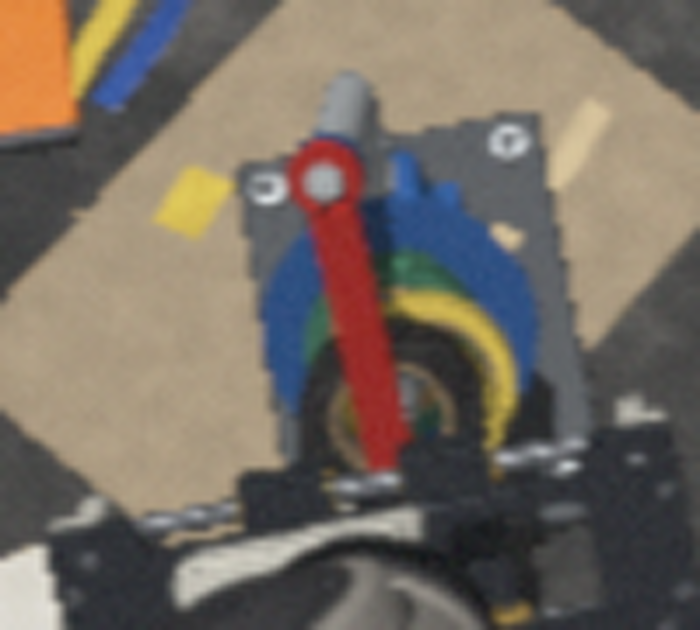

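The keeper is over the tip, with about 15 N of reaction as it presses on the stop. I'll press slightly more, release and retreat.

```bash
python3 -m inch '[0.05,-0.1,0,0,0,0,-1, 0.05,-0.1,0,0,0,0,-1, 0.02,-0.03,0,0,0,0,0.1, 0.02,-0.03,0,0,0,0,0.1, 0.02,-0.03,0,0,0,0,0.1]';python3 -m inch '[0,0,0,0,0,0,0.1, -1.5,-0.8,2.5,0,0,0,0.1, -3,-1.7,5,0,0,0,0.1, -5,-4,9,0,0,0,0.5, -6,-9,12,0,0,0,0.5]';python3 -m inch '[0,-5,0,0,0,0,0.5, 0,-10,0,0,0,0,0.5, 0,-15,0,0,0,0,0.5, 0,-18,0,0,0,0,0.5, 0,-20,0,0,0,0,0.5]';python3 - <<'E'
from h import *
st()
s=snap("scene");crop(s,350,170,470,310,5,"s37.png");cv2.imwrite("pics/s37f.png",s[:,:,::-1])
t=snap("top");crop(t,170,150,270,240,7,"t37.png")
for a in(0,.05,.1):print(a,(proj("scene",kn(a))[0]-[350,170])*5,(proj("top",kn(a))[0]-[170,150])*7)
E
```

```text
time: 42.0
tool_pos: [513.5, 119.7, 186.2]
tcp_rot: [-3.137, -0.599, 0.514]
contact_force: [0.9, -0.5, 0.8]
grip_width: 36.6
time: 42.5
tool_pos: [454.2, 38.2, 304.3]
tcp_rot: [-3.141, -0.602, 0.519]
contact_force: [1.8, -0.3, -0.0]
grip_width: 61.8
time: 43.0
tool_pos: [454.2, -165.3, 304.6]
tcp_rot: [3.14, -0.602, 0.517]
contact_force: [0.5, 0.5, 0.1]
grip_width: 68.9
43.0 [ 454.2 -165.3  304.6] [ 3.14  -0.602  0.517] F [0.5 0.5 0.1] w 68.9 q [-0.9   0.07  1.81  0.64  1.23 -0.06]
0 [166.97134947 130.72027949] [392.33154474 501.85448836]
0.05 [174.09615402 124.25409775] [376.14314583 504.43424572]
0.1 [181.58832665 117.8398457 ] [359.81466349 506.24234714]
```

View pics/s37.png

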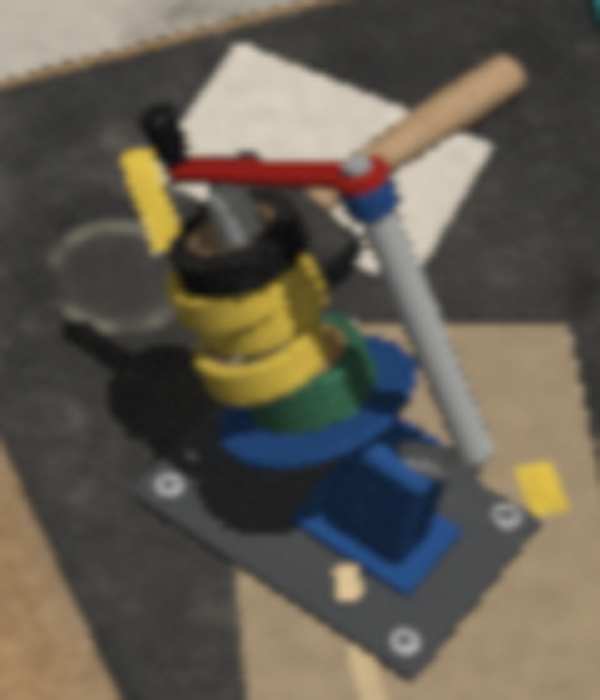

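View pics/t37.png

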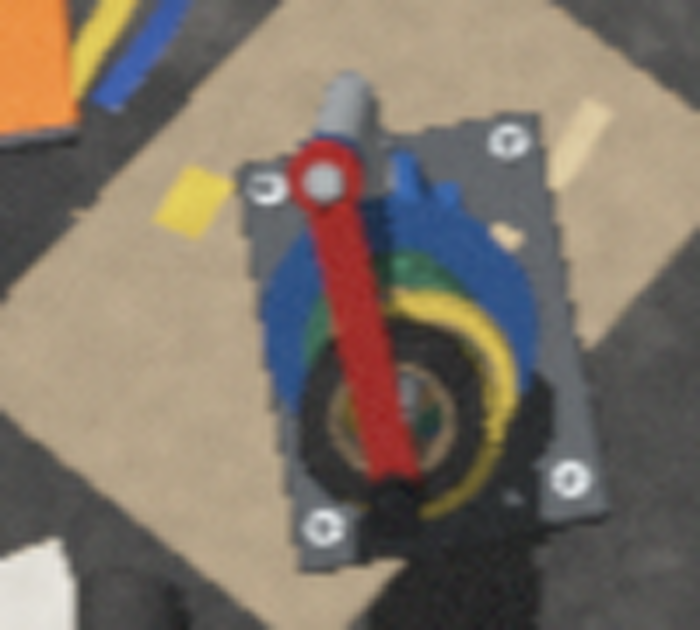

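View pics/s37f.png

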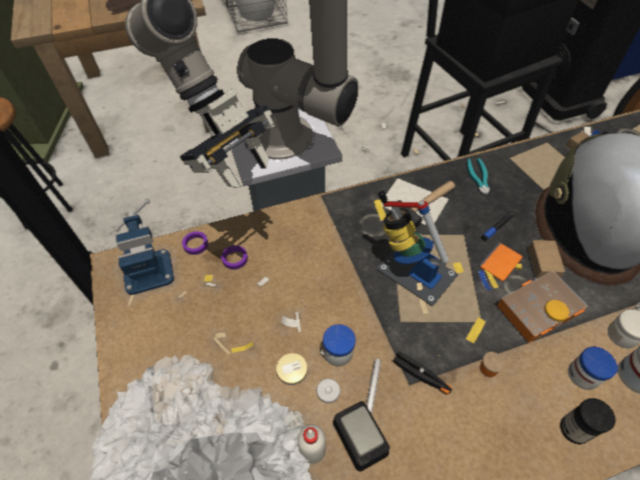

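Run:
```python
from h import *
s=snap("scene");t=snap("top");crop(s,375,195,435,275,10,"s38.png");crop(t,200,180,260,240,10,"t38.png")
im=cv2.imread("pics/s38.png");tm=cv2.imread("pics/t38.png");th=np.linspace(0,2*np.pi,80)
def ring(cx,cy,z,r,col):
    P=np.array([H(cx+r*np.cos(t),cy+r*np.sin(t),z) for t in th])
    cv2.polylines(im,[((proj("scene",P)-[375,195])*10+5).astype(np.int32)],True,col,1)
    cv2.polylines(tm,[((proj("top",P)-[200,180])*10+5).astype(np.int32)],True,col,1)
for cx,cy,z0,z1,r,col in [(-4,0,0,25,32,(0,0,255)),(-9,-7,25,44,31,(255,0,255)),(-10,-4,44,63,31,(255,255,0))]:
    ring(cx,cy,z0,r,col);ring(cx,cy,z1,r,col)
cv2.imwrite("pics/c38.png",np.hstack([cv2.imread("pics/s38.png")[100:700],im[100:700]])[:, :1200]);cv2.imwrite("pics/t38o.png",tm)
```

```text
(no output)
```

View pics/c38.png

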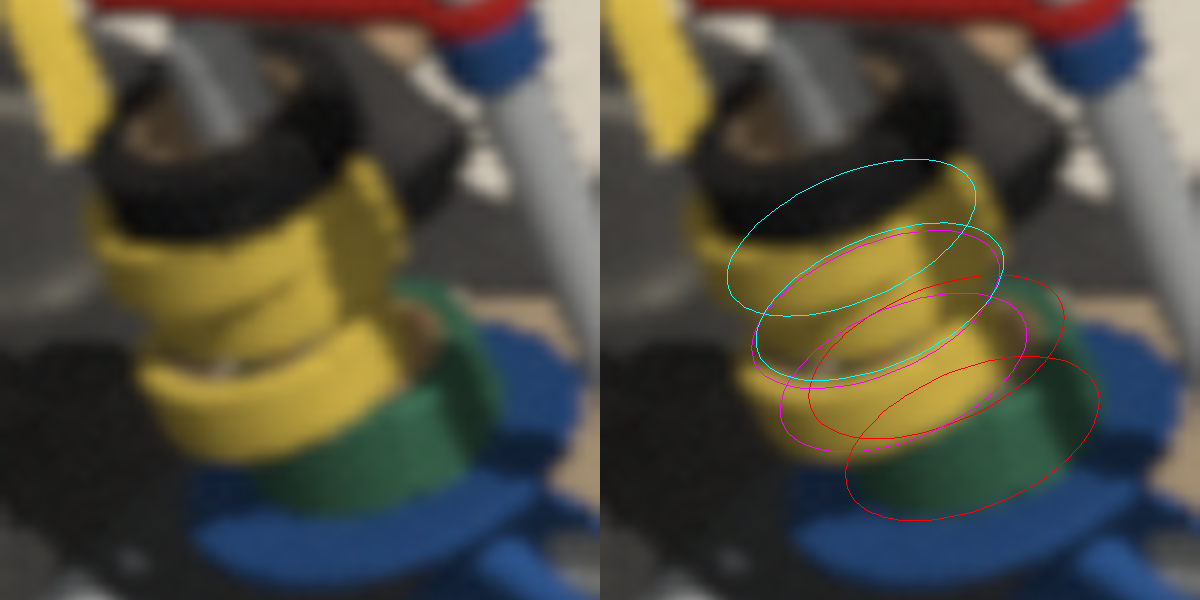

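View pics/t38o.png

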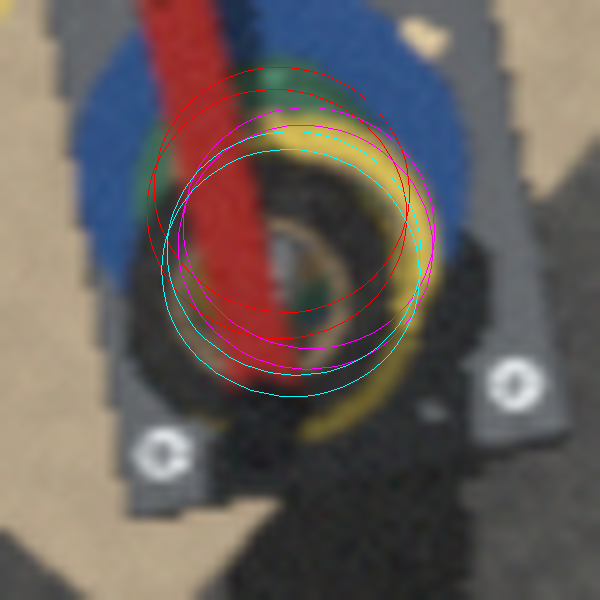

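Run:
```python
from h import *
base=cv2.imread("pics/s38.png");tb=cv2.imread("pics/t38.png");th=np.linspace(0,2*np.pi,80)
def ring(im,n,off,cx,cy,z,r,col):
    P=np.array([H(cx+r*np.cos(t),cy+r*np.sin(t),z) for t in th])
    cv2.polylines(im,[((proj(n,P)-off)*10+5).astype(np.int32)],True,col,1)
out=[]
im=base.copy();tm=tb.copy()
for I,n,off in((im,"scene",[375,195]),(tm,"top",[200,180])):
  for cx,cy,z0,z1,r,col in [(-6,-11,25,44,31,(255,0,255)),(-11,3,44,63,31,(255,255,0)),(-14,0,63,81,33,(0,255,0))]:
    ring(I,n,off,cx,cy,z0,r,col);ring(I,n,off,cx,cy,z1,r,col)
cv2.imwrite("pics/c39.png",np.hstack([im[100:700],tm]))
```

```text
(no output)
```

View pics/c39.png

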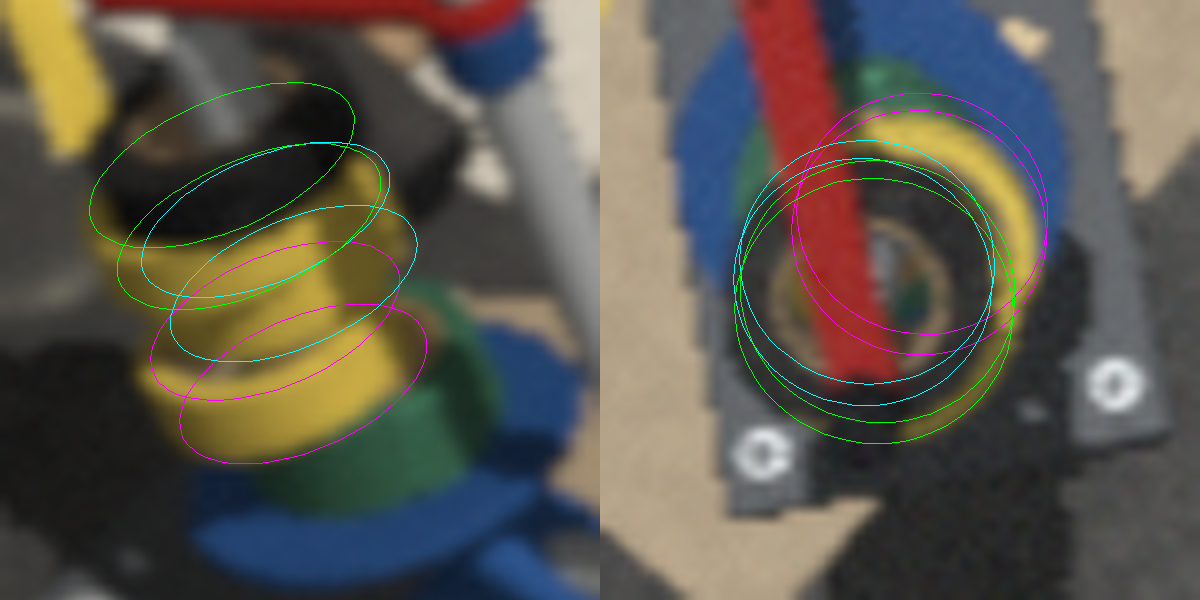

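The lateral-offset model, with every roll flush, fits both views. Handing in.

```bash
python3 -c "
from plant import bot
print(bot.close_job(), bot.get_obs()['time'])"
```

```text
the job is handed in; nothing more can be done
the job is handed in; nothing more can be done
```

The tape hook is loaded in the order asked and the keeper is shut. I handed it in at about 43 s of the 210 s allowed.

- **Rolls:** I swung the keeper open to about 1.7 rad, then hung the green roll, all three yellow rolls that were present, and the black roll last. Before I picked the black roll up it had been knocked a few centimetres aside, so I measured it again first.
- **Stack:** In the last pictures the stack runs green, yellow, yellow, yellow, black. Overlays drawn at the expected heights fit, so each roll lies against the next. The rolls sit off-centre on the hook by up to about 10 mm. A thin bright line between the first two yellows is best explained by that rather than a gap.
- **Keeper:** It is back across the tip, with the knob within a pixel of where it started. It pushed back with about 15 N against its stop. While I was closing it, my grip drifted to the edge of the knob, so I opened the fingers, re-centred and finished.
- **Rest of the bench:** The paint pot is still standing, both purple rolls are where they were, and the arm is clear of everything.
- **Disagreements:** The two cameras differed by about 4–10 mm in x, so I used values in between for the grasps. The grip read about 62.5 mm on the 64 mm black roll; the pictures showed it held normally.

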